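# Pack the shelf-fittings box with four clips and cover it

## Robot

A 6-joint arm with a two-finger parallel gripper is mounted at the origin on the work surface. World frame = base frame: x ahead of the robot, y to its left, z up, the work surface at z = 0. Lengths are in m, angles in rad, forces in N, time in s.
With the tool pointing down it reaches from about 0.325 to 0.9 m from the base axis. Payload 6.1 kg.
Tool frame: the origin (TCP) lies between the finger pads; the fingertips stand 8 mm ahead of it and the grasp point (between the pads) lies 11 mm behind it; z points along the fingers, y is the direction in which the jaws open and shut (so a half turn about z gives the same grasp; the last joint's range is limited). The gripper opens to 85 mm and grips with 20 to 120 N. Pads are 22 mm wide; open, the fingers measure 114 mm over their backs; the gripper's body (76 mm by 85 mm) begins 54 mm behind the grasp point. The pads swing forward as they close: fully open they stand 13 mm farther back than shut.
Start: joints at [1.205, 0.22, 1.526, -0, 1.395, -0.126], TCP at [0.148, 0.607, 0.214] pointing down, gripper open.
Joint ranges: [-2.98, 2.98], [-0.91, 2.08], [0.09, 2.57], [-1.24, 4.39], [0.2, 2.65], [-2.68, 2.68]. Speed limits (rad/s): [2.57, 2.57, 3.01, 3.14, 3.14, 3.14].

## Interface

Orientations are given as a rotation vector (axis times angle).
In Python, from plant import status, capture, get_calibration, workorder, spotter gives the robot as it stands. The module is installed in compiled form; this text tells all that it offers.
- The arm moves only by the tool jog_arm, never from a script. Its argument "deltas" is a list of rows, each a list of 6 numbers: the shift along the tool's x, y, z in units of 30 mm (1.0 is 30 mm), then the turn, a rotation vector about the tool's x, y, z in degrees. In form: [[tx, ty, tz, wx, wy, wz], ...]. A call has exactly 10 rows; each row shifts and turns the pose as measured when the row begins, along the tool's axes as they then stand; what a row does not reach is not made up. A row lasts 1/12 s, in which the tool goes at most 41.7 mm and 7.16 degrees, less where a joint would pass 70% of its speed; a pose out of reach is approached as far as the arm can. A call is refused whole if a number of a shift passes 1 or a number of a turn 7.16, either way. A call with a gripper value outside its range is refused whole. "fingers" is the closure, from 0 (fully open) to 1 (shut), set as the call begins (left out, the last holds). The fingers move at their own pace and stop on an object; "force" is the grip in N (left out, the last holds). Time passes only in rows, so rows that do not move let the fingers close, or fill a call up. It gives the time, the measured TCP pose, the force and the opening at its end, in the units of the state.
- status.sense(): the state, without advancing time (a new reading comes with each control period).
- capture(name): name is "scene" or "side" or "wrist"; returns the picture (480x640x3 uint8, red, green, blue); there is no depth.
- get_calibration(name): a dict with "K" (3x3 intrinsics, pixels), "world_from_camera" (4x4, takes a point from camera to world coordinates). Camera axes: x right, y up, looking along -z (the intrinsics and any distortion apply to the point x, -y, -z); pixel columns grow to the right and rows downward; lengths in m; the calibration is good to about 2 mm. The wrist camera is an equidistant fisheye: a pixel r from the principal point sees the ray r / f radians off the axis. A picture is of the moment at which its call begins: read the wrist's pose just before it. get_calibration takes no time and is no camera call; for the wrist camera it gives the pose at the moment of the call.
- workorder.hand_in(): hands the job in, once; it reports no verdict.
Trained networks look in the newest picture that a camera, given by its name, has taken for a name from the list of things; names that differ only in an ending like _2 or _b are one class to them, and where a whole thing is asked for, a point or a joint stands for the part that bears it (a point fixed in the world has none). Each returns a list of dicts, best first, with "conf" (0 to 1); they miss things now and then, are a little off and sometimes report something else, mostly with a low value. They report only what shows in the picture. A call takes as long as a camera call. They do not tell look-alikes from the thing itself.
- spotter.silhouettes(query, camera): "pixels" (480x640 bool, what is visible of it).
- spotter.pinpoint(query, camera): "centre" ([x, y, z] in m, in world coordinates, good to about 4 mm: a listed point, or the origin of a listed thing).
The state is a dict: "time_s": time; "joint_pos": joint angles; "qvel": joint speeds; "effort": joint torques, N m; "tool_pos": TCP position; "tool_rot": TCP orientation; "wrist_force": force on the tool from outside, world axes, zero at the start; "ft_torque": the same for the moment, N m; "grip_width": finger opening in m.
Only numpy, scipy, OpenCV 4.12 (cv2) and the standard library are available. Lean on these libraries where they do the work, as an engineer would, in place of code of your own. Each camera call takes 0.05 s, during which the arm holds its last target.

## Task

Pack a set of fittings for the shelving: take the spirit level off the plywood box and lay it lengthwise on the cork mat, then put exactly four of the H-shaped wooden clips into the box in a single layer and leave the spare clips lying on the desk. Then put the plywood cover on the box, fully home with its lower block in the mouth, and press down firmly on it so that it sits level. Leave the tape measure, masking tape and mug where they are.

Things in the scene. Friction and masses are not known exactly. Their poses are not given: they have to be found in the camera images.
- fitbox: The fittings box: open-topped plywood box, fixed to the desk, outside 188 (its x) x 216 (its y) x 68 high, walls 6 thick; the inside is 176 x 204 and 48 deep, its floor 20 above the desk. Origin: centre of its underside, on the desk; z up.
- cover: Loose plywood cover, 0.2 kg, flat on the desk at first: plate 188 (x) x 216 (y) x 6; under it a block 168 x 196 x 10 that drops into the box mouth, 4 spare each side; on top, mid, a grip bar 18 (x) x 80 (y) x 26 high. Origin: centre of the block's underside; plate top 16 above it, bar top 42. Home: plate on the box rim, origin 58 above the desk; fits either way round, held only by its weight.
- level: Aluminium spirit level, loose, about 0.25 kg, 220 long (its x) x 42 wide (y) x 22 thick (z), plain bar with small green vials; at the start it lies flat across the top of the box, along the box's x within 0.25 rad. Origin at its centre.
- mat: Flat cork mat fixed on the desk beyond the box, 95 (its x) x 250 (its y) x 4 thick. Origin: centre of its underside, on the desk.
- clip1: H-shaped clip of bare pale wood for slot-together shelving, 70 long x 30 wide x 24 thick: two 9 mm rails joined by a 22 mm web mid-way, a 12 mm slot at each end. Loose, 35 g, lying flat at first; 5 to 7 alike are on the desk (an absent one reads None). Origin at its centre; x along its 70 mm length, y across its width, z through its 24 mm thickness.
- clip2: H-shaped clip of bare pale wood for slot-together shelving, 70 long x 30 wide x 24 thick: two 9 mm rails joined by a 22 mm web mid-way, a 12 mm slot at each end. Loose, 35 g, lying flat at first; 5 to 7 alike are on the desk (an absent one reads None). Origin at its centre; x along its 70 mm length, y across its width, z through its 24 mm thickness.
- clip3: H-shaped clip of bare pale wood for slot-together shelving, 70 long x 30 wide x 24 thick: two 9 mm rails joined by a 22 mm web mid-way, a 12 mm slot at each end. Loose, 35 g, lying flat at first; 5 to 7 alike are on the desk (an absent one reads None). Origin at its centre; x along its 70 mm length, y across its width, z through its 24 mm thickness.
- clip4: H-shaped clip of bare pale wood for slot-together shelving, 70 long x 30 wide x 24 thick: two 9 mm rails joined by a 22 mm web mid-way, a 12 mm slot at each end. Loose, 35 g, lying flat at first; 5 to 7 alike are on the desk (an absent one reads None). Origin at its centre; x along its 70 mm length, y across its width, z through its 24 mm thickness.
- clip5: H-shaped clip of bare pale wood for slot-together shelving, 70 long x 30 wide x 24 thick: two 9 mm rails joined by a 22 mm web mid-way, a 12 mm slot at each end. Loose, 35 g, lying flat at first; 5 to 7 alike are on the desk (an absent one reads None). Origin at its centre; x along its 70 mm length, y across its width, z through its 24 mm thickness.
- clip6: H-shaped clip of bare pale wood for slot-together shelving, 70 long x 30 wide x 24 thick: two 9 mm rails joined by a 22 mm web mid-way, a 12 mm slot at each end. Loose, 35 g, lying flat at first; 5 to 7 alike are on the desk (an absent one reads None). Origin at its centre; x along its 70 mm length, y across its width, z through its 24 mm thickness.
- clip7: H-shaped clip of bare pale wood for slot-together shelving, 70 long x 30 wide x 24 thick: two 9 mm rails joined by a 22 mm web mid-way, a 12 mm slot at each end. Loose, 35 g, lying flat at first; 5 to 7 alike are on the desk (an absent one reads None). Origin at its centre; x along its 70 mm length, y across its width, z through its 24 mm thickness.
- tape_measure: Bystander: grey tape measure, 62 x 34 x 32 high, loose, lying among the clips. Origin: centre of its underside.
- masking_tape: Bystander: roll of masking tape lying flat, 90 across, 24 high, loose. Origin: centre of its underside.
- mug: Bystander: white mug, 80 across, 90 high, handle to its +y, loose. Origin: centre of its underside.
Things that resemble listed ones, but are neither listed nor needed, are in the scene too. What is shaped like the level but orange is not meant. Leave any pink look-alike of the clip2 alone.

How it is judged:
By the outcome, as a careful person would: the job done as asked, in the order asked, and still so for the second after the job is handed in, with the robot touching nothing.
Of clip1, clip2, clip3, clip4, clip5, clip6, clip7 only 5 to 7 are there at a start; the rules pass over those that are not, and their reading is None.
At some moment in a run one of clip1, clip2, clip3, clip4, clip5, clip6, clip7, cover may be knocked a few centimetres aside while the robot is not near it.
Once in a run the grip may slacken for a moment while it holds something.
It also fails if it takes over 200 s, if anything falls off the work surface, if the arm or the gripper's body presses on something with over 40 N, if the wrist force passes 120 N, or if a joint passes its speed limit or range.

## Working session

There is one attempt and no reset: what is moved stays moved. The work goes in short steps, Python scripts to look and compute and a tool call to move; the robot and the scene stay as the last step left them, time stands still between calls to the robot, and variables do not carry over. Pictures are saved under pics/ and viewed, and the job is handed in when it is done.

Besides the shell and the picture viewer there is one more tool, called after "Call:" as name(argument=value, ...), one argument or row to a line, values as JSON. jog_arm: Moves the arm, as the interface text tells. Its arguments: {"type":"object","properties":{"deltas":{"type":"array"},"fingers":{"type":"number"},"force":{"type":"number"}},"required":["deltas"]}

```bash
mkdir -p pics; ls
python3 - <<'E'
from plant import status,capture,get_calibration
import cv2
print(status.sense())
for n in ["scene","side","wrist"]:
    im=capture(n); cv2.imwrite(f"pics/{n}0.png",im[:,:,::-1]); c=get_calibration(n); print(n,c)
E
```

```text
pics
{'time_s': 0.0, 'joint_pos': array([ 1.20488880e+00,  2.21238373e-01,  1.52761184e+00,  1.18280319e-05,
        1.39469496e+00, -1.26099143e-01]), 'qvel': array([-2.43531524e-03, -5.10178935e-04,  4.83891717e-04, -5.76017796e-05,
       -7.48702951e-04, -3.07433504e-04]), 'effort': array([ 2.11932984e-04, -4.96891451e+01, -3.89404643e+01, -1.62704923e-04,
        1.09435953e-02, -2.77827110e-05]), 'tool_pos': array([0.14821699, 0.60651459, 0.2125913 ]), 'tool_rot': array([-3.75733016e-01, -3.11855126e+00,  2.96975787e-03]), 'wrist_force': array([0.88284042, 0.27888748, 0.41179454]), 'ft_torque': array([ 0.00210118, -0.04325652,  0.03650865]), 'grip_width': 0.08532813557323696}
scene {'K': array([[504.7931991 ,   0.        , 323.24578469],
       [  0.        , 504.7931991 , 238.29588554],
       [  0.        ,   0.        ,   1.        ]]), 'world_from_camera': array([[-0.49669955, -0.73301461,  0.46473556,  1.00318047],
       [ 0.8678986 , -0.42346059,  0.25967894,  0.26567068],
       [ 0.00644873,  0.53232575,  0.84651504,  1.06866091],
       [ 0.        ,  0.        ,  0. 
[... 191 characters left out ...]
'world_from_camera': array([[ 0.8811105 ,  0.33402302, -0.33477291,  0.07630871],
       [-0.47287838,  0.61405592, -0.6319188 , -0.74426659],
       [-0.00550614,  0.71509716,  0.69900338,  0.90495125],
       [ 0.        ,  0.        ,  0.        ,  1.        ]])}
wrist {'K': array([[371.64829954,   0.        , 320.17437667],
       [  0.        , 371.64829954, 241.297552  ],
       [  0.        ,   0.        ,   1.        ]]), 'world_from_camera': array([[ 0.23866702, -0.92433163, -0.29773997,  0.07160337],
       [ 0.97110039,  0.22671706,  0.07458821,  0.62547453],
       [-0.00144152, -0.30693715,  0.95172869,  0.37343926],
       [ 0.        ,  0.        ,  0.        ,  1.        ]])}
```

View pics/scene0.png

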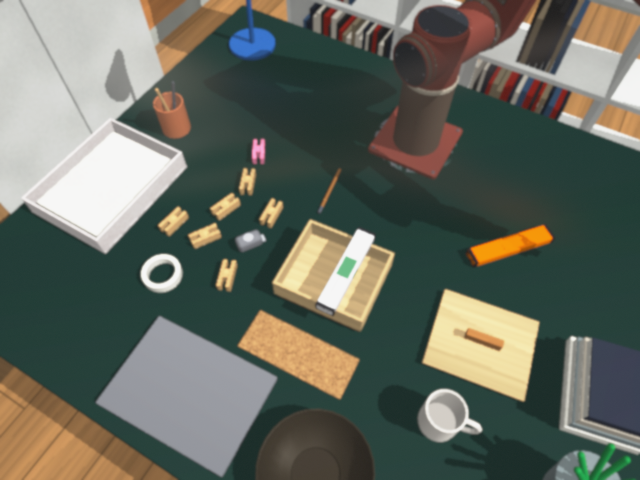

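View pics/side0.png

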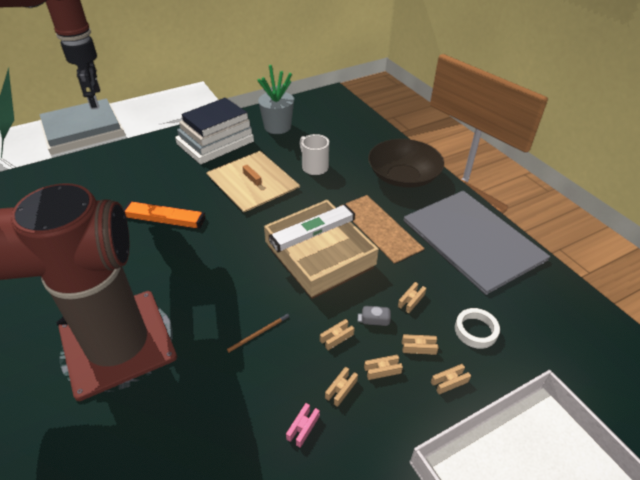

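View pics/wrist0.png

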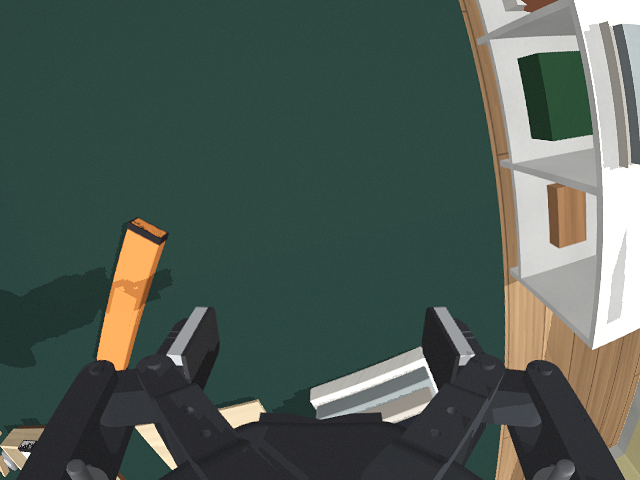

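The pictures show six pale clips, with one pink look-alike. The level lies over the box, the cover is near the mug, and the mat is beyond the box. Next I'll fit poses to the silhouettes from both fixed cameras.

```bash
cat > h.py <<'E'
from plant import status,capture,get_calibration,spotter
import numpy as np, cv2
from scipy.optimize import minimize
from scipy.spatial.transform import Rotation as R
CAL={n:get_calibration(n) for n in ["scene","side"]}
def proj(n,P):
    c=CAL[n];T=np.linalg.inv(c["world_from_camera"]);p=np.asarray(P)@T[:3,:3].T+T[:3,3]
    K=c["K"];return np.c_[K[0,0]*p[:,0]/-p[:,2]+K[0,2],K[1,1]*-p[:,1]/-p[:,2]+K[1,2]]
def ray(n,uv,z):
    c=CAL[n];K=c["K"];W=c["world_from_camera"]
    d=W[:3,:3]@np.array([(uv[0]-K[0,2])/K[0,0],-(uv[1]-K[1,2])/K[1,1],-1]);o=W[:3,3]
    return o+d*(z-o[2])/d[2]
def box(cx,cy,cz,sx,sy,sz):
    return np.array([[cx+i*sx/2,cy+j*sy/2,cz+k*sz/2] for i in(-1,1) for j in(-1,1) for k in(-1,1)])
# models: z from underside
M={'clip':[box(0,.0105,.012,.07,.009,.024),box(0,-.0105,.012,.07,.009,.024),box(0,0,.012,.022,.03,.024)],
'level':[box(0,0,.011,.22,.042,.022)],'cover':[box(0,0,.013,.188,.216,.006),box(0,0,.005,.168,.196,.010),box(0,0,.029,.018,.08,.026)],
'fitbox':[box(0,0,.034,.188,.216,.068)],'mat':[box(0,0,.002,.095,.25,.004)]}
def render(n,model,x,y,z,yaw,S=2):
    im=np.zeros((480*S,640*S),np.uint8);c,s=np.cos(yaw),np.sin(yaw)
    for b in M[model]:
        P=np.c_[x+c*b[:,0]-s*b[:,1],y+s*b[:,0]+c*b[:,1],z+b[:,2]]
        uv=(proj(n,P)+.5)*S
        cv2.fillConvexPoly(im,cv2.convexHull(np.round(uv*16).astype(np.int32)),255,shift=4)
    return cv2.resize(im,(640,480),interpolation=cv2.INTER_AREA)/255.
def fit(model,masks,x,y,z,yaw0s=np.arange(0,np.pi,np.pi/8)):
    def cost(p):
        t=0
        for n,m in masks.items():
            r=render(n,model,p[0],p[1],z,p[2]);t+=1-np.minimum(r,m).sum()/np.maximum(r,m).sum()
        return t/len(masks)
    best=None
    c=sorted((cost((x,y,a)),a) for a in yaw0s)[:3]
    for _,a in c:
        s=minimize(cost,[x,y,a],method='Nelder-Mead',options=dict(initial_simplex=[[x,y,a],[x+.006,y,a],[x,y+.006,a],[x,y,a+.15]],xatol=2e-4,fatol=1e-4,maxiter=150))
        if best is None or s.fun<best.fun: best=s
    return best.x,1-best.fun
def masks_of(name,cams=("scene","side"),minconf=.3):
    return {n:[d for d in spotter.silhouettes(name,n) if d["conf"]>minconf] for n in cams}
def match(model,dets,x,y,z):
    """choose in each cam the mask whose centroid is nearest the projected point"""
    out={}
    for n,ds in dets.items():
        uv=proj(n,[[x,y,z]])[0];b=None
        for d in ds:
            ys,xs=np.nonzero(d["pixels"])
            if len(xs)<20: continue
            e=np.hypot(xs.mean()-uv[0],ys.mean()-uv[1])
            if b is None or e<b[0]: b=(e,d["pixels"])
        if b and b[0]<15: out[n]=b[1].astype(float)
    return out
def tcp():
    s=status.sense();return s["tool_pos"],s["tool_rot"],s["grip_width"],s["time_s"],s["wrist_force"]
E
python3 - <<'E'
from h import *
for n in CAL: capture(n)
for nm in ["fitbox","cover","level","mat","tape_measure","masking_tape","mug","clip1"]:
    for n in CAL:
        for d in spotter.pinpoint(nm,n): print(nm,n,round(d["conf"],2),np.round(d["centre"],3), np.round(proj(n,[d["centre"]])[0]))
pts=[d["centre"] for d in spotter.pinpoint("clip1","scene") if d["conf"]>.3]
D=masks_of("clip1")
print({k:[(round(d["conf"],2),int(d["pixels"].sum()),np.round(np.argwhere(d["pixels"]).mean(0)[::-1])) for d in v] for k,v in D.items()})
for p in pts:
    m=match('clip',D,*p)
    if m: print(np.round(p,3),list(m),*fit('clip',m,p[0],p[1],0))
for nm in ["cover","level","mat"]:
    D=masks_of(nm);p=[d["centre"] for d in spotter.pinpoint(nm,"scene")]
    p=[q for q in p][:2]
    for q in p:
        m=match(nm,D,*q)
        if m: print(nm,np.round(q,3),list(m),*fit(nm,m,q[0],q[1],0.068 if nm=="level" else 0))
E
```

```text
fitbox scene 0.75 [ 0.507  0.014 -0.   ] [332. 280.]
fitbox scene 0.35 [ 0.462 -0.329  0.01 ] [225. 205.]
fitbox side 0.74 [ 0.508  0.021 -0.   ] [318. 255.]
fitbox side 0.38 [ 0.567 -0.416  0.01 ] [451. 380.]
cover scene 0.62 [ 0.483  0.374 -0.002] [479. 344.]
cover scene 0.36 [ 0.567 -0.415  0.007] [173. 221.]
cover side 0.59 [0.483 0.372 0.004] [253. 182.]
level scene 0.63 [0.507 0.048 0.08 ] [346. 270.]
level scene 0.63 [0.21  0.351 0.012] [511. 245.]
level side 0.77 [0.504 0.04  0.078] [313. 228.]
level side 0.57 [0.212 0.347 0.013] [165. 213.]
level side 0.25 [ 0.366 -0.325  0.013] [341. 386.]
mat scene 0.58 [ 0.701  0.033 -0.001] [296. 352.]
mat side 0.62 [ 0.699  0.038 -0.001] [378. 227.]
tape_measure scene 0.91 [ 0.522 -0.216  0.002] [248. 243.]
tape_measure side 0.71 [ 0.523 -0.216 -0.001] [376. 320.]
masking_tape scene 0.7 [ 0.7   -0.345  0.001] [161. 275.]
masking_tape side 0.81 [ 0.698 -0.343  0.004] [475. 329.]
mug scene 0.94 [0.682 0.357 0.   ] [437. 421.]
mug side 0.95 [ 0.678  0.355 -0.002] [314. 167.]
clip1 scene 0.95 [ 0.558 -0.32   0.014] [205. 233.]
clip1 scene 0
[... 1531 characters left out ...]
3257363432
[ 0.568 -0.415  0.009] ['scene', 'side'] [ 0.56726887 -0.41263992 -0.07610515] 0.887009054906011
[ 0.267 -0.354  0.013] ['scene', 'side'] [ 0.26284602 -0.35766682  0.57309408] 0.8508024878703846
[ 0.626 -0.208  0.011] ['scene', 'side'] [ 0.62408643 -0.20691875  0.41706078] 0.8356220725883925
cover [ 0.483  0.374 -0.002] ['scene', 'side'] [0.4815505  0.37448335 0.13342436] 0.9677137834550502
level [0.507 0.048 0.08 ] ['scene', 'side'] [0.50359511 0.04617574 0.05194227] 0.9192594953263128
level [0.21  0.351 0.012] ['scene', 'side'] [0.25701959 0.34596721 2.43679005] 0.42537698208894503
mat [ 0.701  0.033 -0.001] ['scene', 'side'] [0.70013797 0.03662714 0.03796723] 0.9397601574590507
```

```bash
cat >> h.py <<'E'
def plan(x,y,z,phi,n=None,clear=None):
    """rows from the present pose to tcp x,y,z with jaw axis at world angle phi (mod pi)"""
    s=status.sense();p=s["tool_pos"];Rm=R.from_rotvec(s["tool_rot"]);q=s["joint_pos"]
    M0=Rm.as_matrix();cur=np.arctan2(M0[1,1],M0[0,1])
    q1=np.arctan2(y,x);c=[]
    for k in range(-3,4):
        f=phi+k*np.pi;q6=q1-f
        if abs(q6)<2.5:c.append((abs(q6-q[5]),f,q6))
    _,f,q6=min(c)
    yv=np.array([np.cos(f),np.sin(f),0]);zv=np.array([0,0,-1.]);Rt=R.from_matrix(np.c_[np.cross(yv,zv),yv,zv])
    d=np.array([x,y,z])-p;dr=(Rm.inv()*Rt).as_rotvec(degrees=True)
    need=max(np.linalg.norm(d)/.029,np.abs(dr).max()/7.1,1)
    N=n or int(np.ceil(need))
    print("t %.2f q6->%.2f dist %.0fmm rot %s rows needed %.1f"%(s["time_s"],q6,1e3*np.linalg.norm(d),np.round(dr,1),need))
    cu=Rm;rows=[]
    for i in range(N):
        tr=cu.inv().apply(d/N)/.03;rows.append([*np.round(tr,2),*np.round(dr/N,1)]);cu=cu*R.from_rotvec(dr/N,degrees=True)
    while len(rows)%10:rows.append([0]*6)
    for i in range(0,len(rows),10):print("["+",".join("["+",".join("%g"%(v+0) for v in r)+"]" for r in rows[i:i+10])+"]")
def wl(x,y):pass
E
python3 - <<'E'
from h import *
capture("scene");capture("side")
D=masks_of("fitbox");L=masks_of("level");m=match('fitbox',D,.507,.017,.03)
mm={n:np.maximum(m[n],0) for n in m}
for n in mm:
    for d in L[n]:
        ys,xs=np.nonzero(d["pixels"]);
    print(n,mm[n].sum(),render(n,'fitbox',.507,.017,0,.05).sum())
print(fit('fitbox',mm,.507,.017,0,[0,.05,.1]))
for n in mm:
    print(n,fit('fitbox',{n:mm[n]},.507,.017,0,[0,.05,.1]))
    im=capture(n)[:,:,::-1].copy();im[m[n]>0,2]=255;cv2.imwrite(f"pics/fb_{n}.png",im[120:420,120:520])
plan(.504,.046,.15,1.623)
E
```

```text
scene 6242.0 8395.443137254902
side 5222.0 6991.607843137254
(array([0.50782814, 0.018312  , 0.08748875]), np.float64(0.7458728192240012))
scene (array([0.50484779, 0.01799399, 0.08917813]), np.float64(0.7469034651140953))
side (array([0.50915264, 0.02013427, 0.06108828]), np.float64(0.7503148500907311))
t 2.05 q6->-1.53 dist 667mm rot [  0.    0.  -16.7] rows needed 23.0
[[-0.66,-0.64,0.09,0,0,-0.7],[-0.66,-0.65,0.09,0,0,-0.7],[-0.65,-0.66,0.09,0,0,-0.7],[-0.64,-0.66,0.09,0,0,-0.7],[-0.63,-0.67,0.09,0,0,-0.7],[-0.62,-0.68,0.09,0,0,-0.7],[-0.62,-0.69,0.09,0,0,-0.7],[-0.61,-0.69,0.09,0,0,-0.7],[-0.6,-0.7,0.09,0,0,-0.7],[-0.59,-0.71,0.09,0,0,-0.7]]
[[-0.58,-0.72,0.09,0,0,-0.7],[-0.57,-0.72,0.09,0,0,-0.7],[-0.56,-0.73,0.09,0,0,-0.7],[-0.56,-0.74,0.09,0,0,-0.7],[-0.55,-0.74,0.09,0,0,-0.7],[-0.54,-0.75,0.09,0,0,-0.7],[-0.53,-0.76,0.09,0,0,-0.7],[-0.52,-0.76,0.09,0,0,-0.7],[-0.51,-0.77,0.09,0,0,-0.7],[-0.5,-0.78,0.09,0,0,-0.7]]
[[-0.49,-0.78,0.09,0,0,-0.7],[-0.48,-0.79,0.09,0,0,-0.7],[-0.47,-0.79,0.09,0,0,-0.7],[-0.46,-0.8,0.09,0,0,-0.7],[0,0,0,0,0,0],[0,0,0,0,0,0],[0,0,0,0,0,0],[0,0,0,0,0,0],[0,0,0,0,0,0],[0,0,0,0,0,0]]
```

View pics/fb_scene.png

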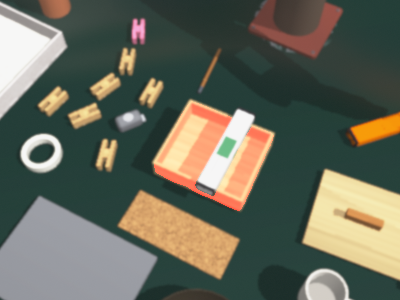

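The box mask excludes the level, so I'll refit the box once the level is off. Moving over to the level now.

Call:
jog_arm(
  deltas=[
    [-0.66,-0.64,0.09,0,0,-0.7],
    [-0.66,-0.65,0.09,0,0,-0.7],
    [-0.65,-0.66,0.09,0,0,-0.7],
    [-0.64,-0.66,0.09,0,0,-0.7],
    [-0.63,-0.67,0.09,0,0,-0.7],
    [-0.62,-0.68,0.09,0,0,-0.7],
    [-0.62,-0.69,0.09,0,0,-0.7],
    [-0.61,-0.69,0.09,0,0,-0.7],
    [-0.6,-0.7,0.09,0,0,-0.7],
    [-0.59,-0.71,0.09,0,0,-0.7],
  ],
)

```text
time_s: 2.88
tool_pos: [0.2998, 0.3691, 0.1859]
tool_rot: [0.161, 3.136, 0.008]
wrist_force: [0.2, 0.2, 0.4]
grip_width: 0.0855
```

Call:
jog_arm(
  deltas=[
    [-0.58,-0.72,0.09,0,0,-0.7],
    [-0.57,-0.72,0.09,0,0,-0.7],
    [-0.56,-0.73,0.09,0,0,-0.7],
    [-0.56,-0.74,0.09,0,0,-0.7],
    [-0.55,-0.74,0.09,0,0,-0.7],
    [-0.54,-0.75,0.09,0,0,-0.7],
    [-0.53,-0.76,0.09,0,0,-0.7],
    [-0.52,-0.76,0.09,0,0,-0.7],
    [-0.51,-0.77,0.09,0,0,-0.7],
    [-0.5,-0.78,0.09,0,0,-0.7],
  ],
)

```text
time_s: 3.72
tool_pos: [0.4592, 0.1258, 0.1597]
tool_rot: [-0.042, 3.132, 0.013]
wrist_force: [0.2, 0.7, -0.3]
grip_width: 0.0854
```

```bash
python3 -c "
from h import *
plan(.504,.046,.15,1.623)"
```

```text
t 3.72 q6->-1.53 dist 92mm rot [ 0.5  0.5 -1.5] rows needed 3.2
[[-0.35,-0.68,0.08,0.1,0.1,-0.4],[-0.35,-0.68,0.08,0.1,0.1,-0.4],[-0.35,-0.68,0.08,0.1,0.1,-0.4],[-0.34,-0.68,0.08,0.1,0.1,-0.4],[0,0,0,0,0,0],[0,0,0,0,0,0],[0,0,0,0,0,0],[0,0,0,0,0,0],[0,0,0,0,0,0],[0,0,0,0,0,0]]
```

Call:
jog_arm(
  deltas=[
    [-0.35,-0.68,0.08,0.1,0.1,-0.4],
    [-0.35,-0.68,0.08,0.1,0.1,-0.4],
    [-0.35,-0.68,0.08,0.1,0.1,-0.4],
    [-0.34,-0.68,0.08,0.1,0.1,-0.4],
    [0,0,0.3,0,0,0],
    [0,0,0.3,0,0,0],
    [0,0,0.3,0,0,0],
    [0,0,0.3,0,0,0],
    [0,0,0.2,0,0,0],
    [0,0,0,0,0,0],
  ],
)

```text
time_s: 4.55
tool_pos: [0.5077, 0.038, 0.1044]
tool_rot: [-0.08, 3.136, 0.0]
wrist_force: [-0.3, 0.3, -0.3]
grip_width: 0.0855
```

```bash
python3 -c "
from h import *
plan(.504,.046,.079,1.623)
cv2.imwrite('pics/w1.png',capture('wrist')[:,:,::-1])"
```

```text
t 4.55 q6->-1.53 dist 27mm rot [ 0.   0.3 -0.1] rows needed 1.0
[[0.11,0.27,0.85,0,0.3,-0.1],[0,0,0,0,0,0],[0,0,0,0,0,0],[0,0,0,0,0,0],[0,0,0,0,0,0],[0,0,0,0,0,0],[0,0,0,0,0,0],[0,0,0,0,0,0],[0,0,0,0,0,0],[0,0,0,0,0,0]]
```

View pics/w1.png

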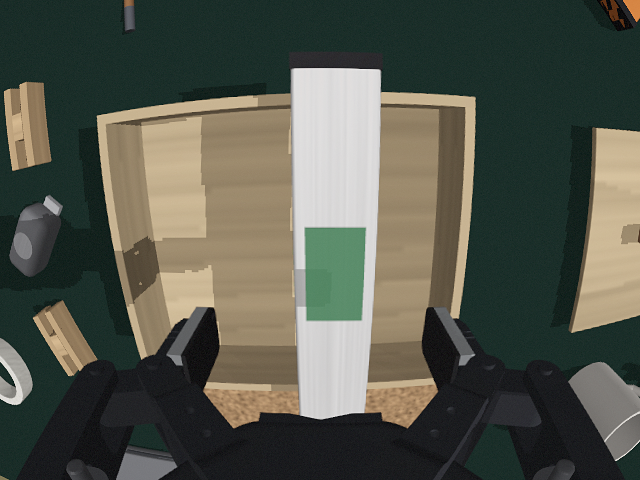

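The level sits square between the fingers, with box wall clearance on both sides. I'll narrow the jaws a little, descend and grip.

Call:
jog_arm(
  deltas=[
    [0.05,0.15,0,0,0.3,-0.1],
    [0.06,0.12,0,0,0,0],
    [0,0,0.2,0,0,0],
    [0,0,0.2,0,0,0],
    [0,0,0.2,0,0,0],
    [0,0,0.15,0,0,0],
    [0,0,0.1,0,0,0],
    [0,0,0,0,0,0],
    [0,0,0,0,0,0],
    [0,0,0,0,0,0],
  ],
  fingers=0.2,
)

```text
time_s: 5.43
tool_pos: [0.5041, 0.0485, 0.0778]
tool_rot: [-0.087, 3.139, -0.0]
wrist_force: [-0.3, 0.1, 0.1]
grip_width: 0.0684
```

Call:
jog_arm(
  deltas=[
    [0,0,0,0,0,0],
    [0,0,0,0,0,0],
    [0,0,0,0,0,0],
    [0,0,0,0,0,0],
    [0,0,0,0,0,0],
    [0,0,0,0,0,0],
    [0,0,0,0,0,0],
    [0,0,0,0,0,0],
    [0,0,0,0,0,0],
    [0,0,0,0,0,0],
  ],
  fingers=1,
  force=70,
)

```text
time_s: 6.27
tool_pos: [0.5052, 0.0482, 0.0791]
tool_rot: [-0.086, 3.137, -0.0]
wrist_force: [0.0, -0.1, 0.1]
grip_width: -0.0002
```

```bash
python3 -c "
from h import *
print(tcp())
plan(.504,.046,.17,1.623)
plan(.700,.037,.12,.038)"
```

```text
(array([0.5051858 , 0.0481809 , 0.07905266]), array([-8.63743837e-02,  3.13702010e+00, -3.76620648e-04]), -0.00023862389742308055, 6.2667, array([ 0.04998914, -0.08511555,  0.06327497]))
t 6.27 q6->-1.53 dist 91mm rot [-0.   0.2  0.2] rows needed 3.1
[[0.01,-0.02,-0.76,0,0,0],[0.01,-0.02,-0.76,0,0,0],[0.01,-0.02,-0.76,0,0,0],[0.01,-0.02,-0.76,0,0,0],[0,0,0,0,0,0],[0,0,0,0,0,0],[0,0,0,0,0,0],[0,0,0,0,0,0],[0,0,0,0,0,0],[0,0,0,0,0,0]]
t 6.27 q6->0.01 dist 199mm rot [ 0.1  0.2 91. ] rows needed 12.8
[[-0.5,-0.06,-0.1,0,0,7],[-0.5,0,-0.1,0,0,7],[-0.5,0.07,-0.1,0,0,7],[-0.48,0.13,-0.1,0,0,7],[-0.47,0.18,-0.1,0,0,7],[-0.44,0.24,-0.1,0,0,7],[-0.41,0.29,-0.1,0,0,7],[-0.37,0.34,-0.1,0,0,7],[-0.32,0.38,-0.1,0,0,7],[-0.28,0.42,-0.1,0,0,7]]
[[-0.22,0.45,-0.1,0,0,7],[-0.17,0.47,-0.1,0,0,7],[-0.11,0.49,-0.1,0,0,7],[0,0,0,0,0,0],[0,0,0,0,0,0],[0,0,0,0,0,0],[0,0,0,0,0,0],[0,0,0,0,0,0],[0,0,0,0,0,0],[0,0,0,0,0,0]]
```

The grip width reads 0, so the fingers missed the level. Looking.

```bash
python3 -c "
from h import *
a=capture('wrist')[:,:,::-1];b=capture('side')[140:380,180:500,::-1]
cv2.imwrite('pics/w2.png',a);cv2.imwrite('pics/s2.png',cv2.resize(b,None,fx=2,fy=2))"
```

```text
(no output)
```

View pics/w2.png

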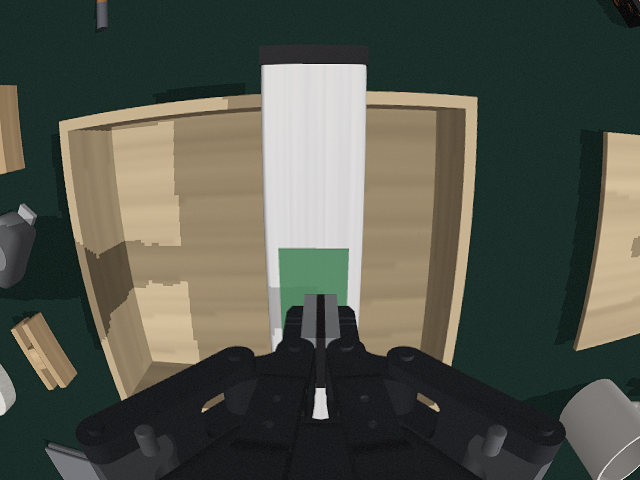

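View pics/s2.png

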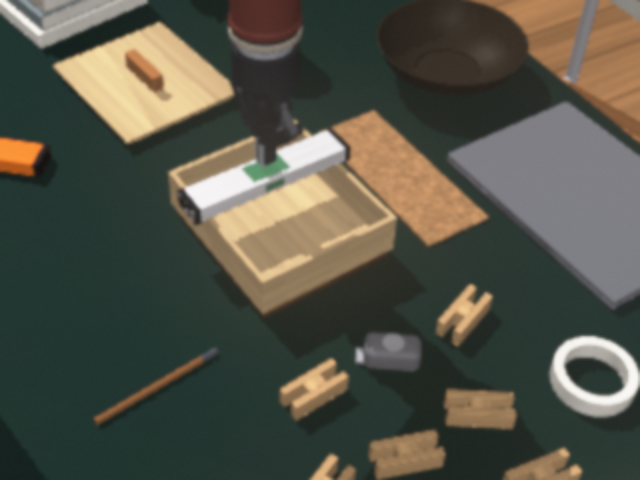

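```bash
python3 -c "
from h import *
p,_,_,_,_=tcp()
for n in ['side','scene']:
    im=capture(n)[:,:,::-1].copy()
    u=proj(n,[p+[0,0,-.008],p,p+[0,0,.011],p+[0,0,.03]]);print(n,u)
    im=cv2.resize(im,None,fx=4,fy=4,interpolation=cv2.INTER_CUBIC)
    for q,c in zip(u,[(0,0,255),(0,255,0),(255,0,0),(255,255,0)]): cv2.circle(im,tuple(int(4*v+2) for v in q),4,c,-1)
    x,y=(4*u[0]).astype(int);cv2.imwrite(f'pics/z_{n}.png',im[max(y-250,0):y+250,max(x-320,0):x+320])
"
```

```text
side [[312.11493345 228.3725576 ]
 [312.11131619 225.96428556]
 [312.10628806 222.61668403]
 [312.09745141 216.73347522]]
scene [[346.49517101 271.23835267]
 [346.65817424 269.52683518]
 [346.88553277 267.13959363]
 [347.28730699 262.92100482]]
```

View pics/z_side.png

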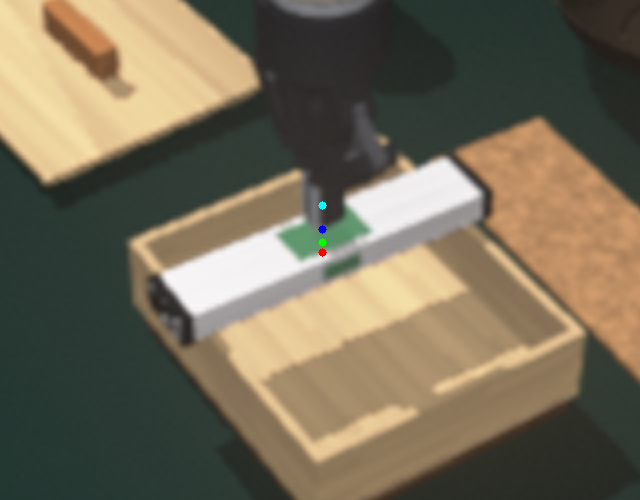

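View pics/z_scene.png

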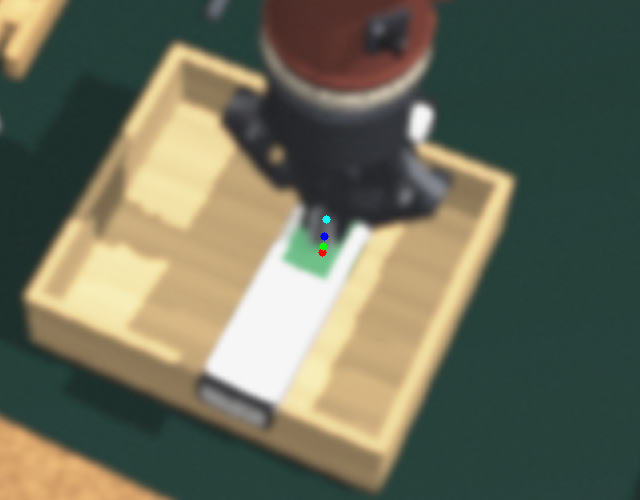

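```bash
cat >> h.py <<'E'
def projw(P,c=None):
    c=c or get_calibration("wrist");T=np.linalg.inv(c["world_from_camera"]);p=np.asarray(P)@T[:3,:3].T+T[:3,3]
    v=np.c_[p[:,0],-p[:,1],-p[:,2]];th=np.arctan2(np.hypot(v[:,0],v[:,1]),v[:,2]);f=c["K"][0,0]
    r=f*th;h=np.hypot(v[:,0],v[:,1]);return np.c_[c["K"][0,2]+r*v[:,0]/h,c["K"][1,2]+r*v[:,1]/h]
def tri(us,uc):
    A=[];b=[]
    for n,uv in (("side",us),("scene",uc)):
        o=CAL[n]["world_from_camera"][:3,3];d=ray(n,uv,0)-o;d/=np.linalg.norm(d);Pm=np.eye(3)-np.outer(d,d);A.append(Pm);b.append(Pm@o)
    return np.linalg.lstsq(np.vstack(A),np.hstack(b),rcond=None)
E
python3 -c "
from h import *
p=tcp()[0]
for dz in (-.008,0,.011,.02,.03): print(dz,projw([p+[0,0,dz]]))
print(tri((312.1,221.4),(346.6,269.0))[:2],p)
"
```

```text
-0.008 [[320.41100374 288.09193543]]
0 [[320.40990967 295.18822911]]
0.011 [[320.40814117 305.92607604]]
0.02 [[320.4064175  315.67396727]]
0.03 [[320.40413985 327.67689178]]
(array([0.50822904, 0.05073987, 0.08996508]), array([4.89529823e-06])) [0.50515162 0.04816542 0.07900277]
```

Call:
jog_arm(
  deltas=[
    [0,0,-0.5,0,0,0],
    [0,0,-0.5,0,0,0],
    [0,0,-0.5,0,0,0],
    [0,0,0,0,0,0],
    [0,0,0,0,0,0],
    [0,0,0,0,0,0],
    [0,0,0,0,0,0],
    [0,0,0,0,0,0],
    [0,0,0,0,0,0],
    [0,0,0,0,0,0],
  ],
)

```text
time_s: 7.3
tool_pos: [0.5018, 0.0483, 0.1205]
tool_rot: [0.086, -3.136, -0.001]
wrist_force: [-1.0, 0.0, -0.7]
grip_width: 0.0001
```

```bash
python3 -c "
from h import *
p,_,_,_,_=tcp();print(p)
for n in ['side','scene']:
    im=capture(n)[:,:,::-1].copy()
    u=proj(n,[p+[0,0,-.008],p,p+[0,0,.011],p+[0,0,.03]])
    im=cv2.resize(im,None,fx=6,fy=6,interpolation=cv2.INTER_CUBIC)
    for q,c in zip(u,[(0,0,255),(0,255,0),(255,0,0),(255,255,0)]): cv2.circle(im,tuple(int(6*v+3) for v in q),4,c,-1)
    x,y=(6*u[0]).astype(int);cv2.imwrite(f'pics/y_{n}.png',im[y-200:y+200,x-200:x+200])
a=np.hstack([cv2.imread('pics/y_side.png'),cv2.imread('pics/y_scene.png')]);cv2.imwrite('pics/y.png',a)
cv2.imwrite('pics/w3.png',capture('wrist')[:,:,::-1])
print(projw([p+[-.011,0,d] for d in(-.008,0,.011,.02)]))
D=masks_of('level');m=match('level',D,.504,.046,.08);print(fit('level',m,.504,.046,.068,[0,.1]))
"
```

```text
[0.50184369 0.04831699 0.12052713]
[[321.67230807 267.17339557]
 [321.73926587 273.4576808 ]
 [321.84068766 283.01855803]
 [321.93288933 291.75485391]]
(array([0.50316952, 0.04642083, 0.04441187]), np.float64(0.9122903071930596))
```

View pics/y.png

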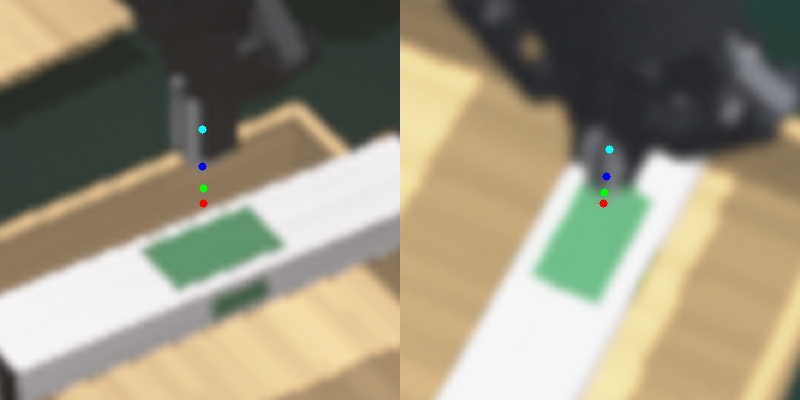

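View pics/w3.png

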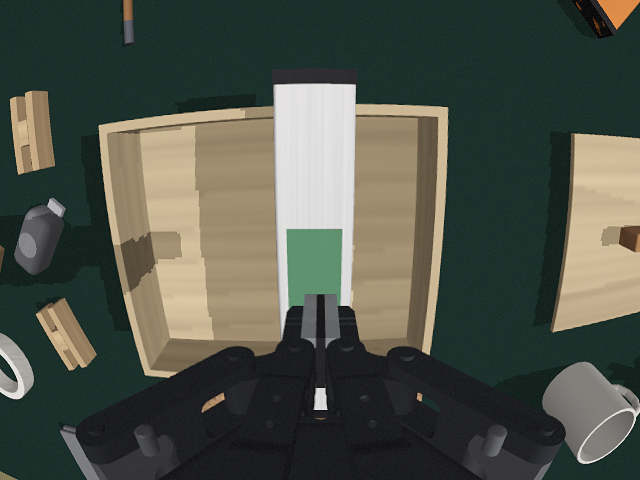

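Camera views and the missed grip agree: the real fingertips sit about 20 mm higher than the interface text says. I'll touch off gently on the level to measure the offset.

Call:
jog_arm(
  deltas=[
    [0,0,0.4,0,0,0],
    [0,0,0.4,0,0,0],
    [0,0,0.3,0,0,0],
    [0,0,0.15,0,0,0],
    [0,0,0.05,0,0,0],
    [0,0,0,0,0,0],
    [0,0,0,0,0,0],
    [0,0,0.05,0,0,0],
    [0,0,0.05,0,0,0],
    [0,0,0.05,0,0,0],
  ],
)

```text
time_s: 8.38
tool_pos: [0.5017, 0.0483, 0.0724]
tool_rot: [0.086, -3.136, -0.001]
wrist_force: [-2.9, 0.3, 12.6]
grip_width: 0.0002
```

Call:
jog_arm(
  deltas=[
    [0,0,0.05,0,0,0],
    [0,0,0.05,0,0,0],
    [0,0,0.05,0,0,0],
    [0,0,0.05,0,0,0],
    [0,0,0.05,0,0,0],
    [0,0,0.05,0,0,0],
    [0,0,0.05,0,0,0],
    [0,0,0.05,0,0,0],
    [0,0,0.05,0,0,0],
    [0,0,0.05,0,0,0],
  ],
)

```text
time_s: 9.22
tool_pos: [0.5016, 0.0483, 0.0724]
tool_rot: [0.089, -3.133, 0.002]
wrist_force: [-6.3, -0.5, 11.4]
grip_width: -0.0001
```

Contact came at TCP z = 0.0724 on the 0.090 top, so shut fingertips are about 17.5 mm behind the reported TCP. I'll use that offset from here. Up, open, down again.

Call:
jog_arm(
  deltas=[
    [0,0,-0.6,0,0,0],
    [0,0,-0.6,0,0,0],
    [0,0,-0.6,0,0,0],
    [0,0,-0.2,0,0,0],
    [0,0,0,0,0,0],
    [0,0,0,0,0,0],
    [0,0,0,0,0,0],
    [0,0,0,0,0,0],
    [0,0,0,0,0,0],
    [0,0,0,0,0,0],
  ],
  fingers=0.15,
)

```text
time_s: 10.05
tool_pos: [0.5005, 0.0485, 0.1321]
tool_rot: [0.089, -3.13, 0.001]
wrist_force: [-0.6, -0.6, -0.8]
grip_width: 0.0725
```

```bash
python3 -c "
from h import *
plan(.503,.046,.051,1.617,6)"
```

```text
t 10.05 q6->-1.53 dist 81mm rot [-0.  -0.6  0.6] rows needed 2.8
[[-0.02,-0.01,0.45,0,-0.1,0.1],[-0.02,-0.01,0.45,0,-0.1,0.1],[-0.02,-0.01,0.45,0,-0.1,0.1],[-0.02,-0.01,0.45,0,-0.1,0.1],[-0.01,-0.01,0.45,0,-0.1,0.1],[-0.01,-0.01,0.45,0,-0.1,0.1],[0,0,0,0,0,0],[0,0,0,0,0,0],[0,0,0,0,0,0],[0,0,0,0,0,0]]
```

Call:
jog_arm(
  deltas=[
    [-0.03,0,0.4,0,-0.6,0.6],
    [-0.03,-0.02,0.4,0,0,0],
    [-0.02,-0.02,0.4,0,0,0],
    [0,-0.02,0.4,0,0,0],
    [0,0,0.4,0,0,0],
    [0,0,0.4,0,0,0],
    [0,0,0.2,0,0,0],
    [0,0,0.1,0,0,0],
    [0,0,0,0,0,0],
    [0,0,0,0,0,0],
  ],
)

```text
time_s: 10.88
tool_pos: [0.4993, 0.0465, 0.0409]
tool_rot: [0.075, -3.131, -0.0]
wrist_force: [0.1, -0.8, -0.4]
grip_width: 0.0726
```

Call:
jog_arm(
  deltas=[
    [0,0,0,0,0,0],
    [0,0,0,0,0,0],
    [0,0,0,0,0,0],
    [0,0,0,0,0,0],
    [0,0,0,0,0,0],
    [0,0,0,0,0,0],
    [0,0,0,0,0,0],
    [0,0,0,0,0,0],
    [0,0,0,0,0,0],
    [0,0,0,0,0,0],
  ],
  fingers=1,
  force=60,
)

```text
time_s: 11.72
tool_pos: [0.5005, 0.0465, 0.043]
tool_rot: [0.075, -3.134, 0.001]
wrist_force: [-0.0, 0.2, -1.7]
grip_width: 0.0407
```

Call:
jog_arm(
  deltas=[
    [0,0,0,0,0,0],
    [0,0,0,0,0,0],
    [0,0,0,0,0,0],
    [0,0,0,0,0,0],
    [-0.04,0,-0.1,0,0,0],
    [-0.04,0,-0.1,0,0,0],
    [0,0,-0.1,0,0,0],
    [0,0,0,0,0,0],
    [0,0,0,0,0,0],
    [0,0,0,0,0,0],
  ],
  fingers=0.35,
)

```text
time_s: 12.55
tool_pos: [0.5053, 0.0466, 0.0549]
tool_rot: [0.076, -3.138, 0.001]
wrist_force: [-0.3, 0.8, 0.3]
grip_width: 0.0555
```

Call:
jog_arm(
  deltas=[
    [0,0,0,0,0,0],
    [0,0,0,0,0,0],
    [0,0,0,0,0,0],
    [0,0,0,0,0,0],
    [0,0,0,0,0,0],
    [0,0,0,0,0,0],
    [0,0,0,0,0,0],
    [0,0,0,0,0,0],
    [0,0,0,0,0,0],
    [0,0,0,0,0,0],
  ],
  fingers=1,
)

```text
time_s: 13.38
tool_pos: [0.5056, 0.0465, 0.0553]
tool_rot: [0.076, -3.139, 0.001]
wrist_force: [0.6, -0.3, 1.4]
grip_width: 0.0408
```

Call:
jog_arm(
  deltas=[
    [0,0,-0.3,0,0,0],
    [0,0,-0.4,0,0,0],
    [0,0,-0.4,0,0,0],
    [0,0,-0.4,0,0,0],
    [0,0,-0.4,0,0,0],
    [0,0,-0.3,0,0,0],
    [0,0,-0.1,0,0,0],
    [0,0,0,0,0,0],
    [0,0,0,0,0,0],
    [0,0,0,0,0,0],
  ],
)

```text
time_s: 14.22
tool_pos: [0.503, 0.0468, 0.1297]
tool_rot: [0.075, -3.134, 0.001]
wrist_force: [0.3, -0.5, -1.7]
grip_width: 0.0406
```

```bash
python3 -c "
from h import *
plan(.700,.037,.10,.038)
cv2.imwrite('pics/w4.png',capture('wrist')[:,:,::-1])
"
```

```text
t 14.22 q6->0.01 dist 199mm rot [-0.3 -0.3 90.6] rows needed 12.8
[[-0.5,-0.05,0.07,0,0,7],[-0.51,0.01,0.07,0,0,7],[-0.5,0.07,0.07,0,0,7],[-0.49,0.13,0.07,0,0,7],[-0.47,0.19,0.07,0,0,7],[-0.44,0.25,0.07,0,0,7],[-0.41,0.3,0.07,0,0,7],[-0.37,0.35,0.07,0,0,7],[-0.32,0.39,0.07,0,0,7],[-0.27,0.42,0.08,0,0,7]]
[[-0.22,0.45,0.08,0,0,7],[-0.16,0.48,0.08,0,0,7],[-0.11,0.49,0.08,0,0,7],[0,0,0,0,0,0],[0,0,0,0,0,0],[0,0,0,0,0,0],[0,0,0,0,0,0],[0,0,0,0,0,0],[0,0,0,0,0,0],[0,0,0,0,0,0]]
```

View pics/w4.png

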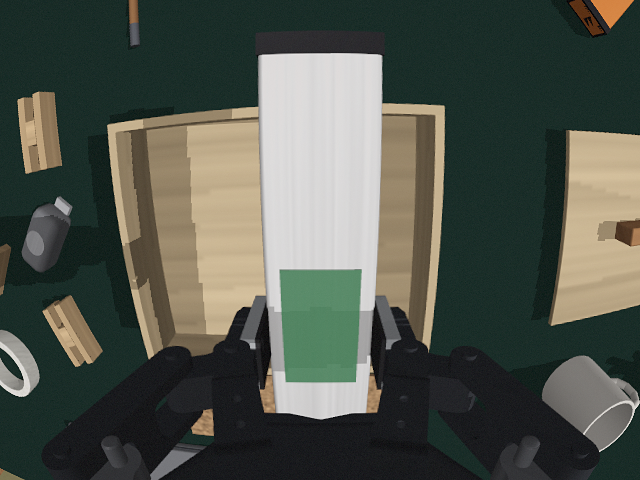

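The level is held and lifted clear, with its underside at TCP + 12.7 mm. Carrying it to the mat with a quarter turn.

Call:
jog_arm(
  deltas=[
    [-0.5,-0.05,0,0,0,7],
    [-0.51,0.01,0,0,0,7],
    [-0.5,0.07,0,0,0,7],
    [-0.49,0.13,0,0,0,7],
    [-0.47,0.19,0,0,0,7],
    [-0.44,0.25,0,0,0,7],
    [-0.41,0.3,0,0,0,7],
    [-0.37,0.35,0,0,0,7],
    [-0.32,0.39,0,0,0,7],
    [-0.27,0.42,0,0,0,7],
  ],
)

```text
time_s: 15.1
tool_pos: [0.6516, 0.0375, 0.1155]
tool_rot: [-1.763, -2.573, 0.022]
wrist_force: [0.6, -1.3, -2.8]
grip_width: 0.0408
```

Call:
jog_arm(
  deltas=[
    [-0.22,0.45,0,0,0,7],
    [-0.16,0.48,0,0,0,7],
    [-0.11,0.49,0,0,0,7],
    [0,0,0,0,0,0],
    [0,0,0,0,0,0],
    [0,0,0,0,0,0],
    [0,0,0,0,0,0],
    [0,0,0,0,0,0],
    [0,0,0,0,0,0],
    [0,0,0,0,0,0],
  ],
)

```text
time_s: 15.93
tool_pos: [0.6935, 0.0335, 0.1037]
tool_rot: [-2.2, -2.199, 0.044]
wrist_force: [-0.4, 0.5, -3.1]
grip_width: 0.0404
```

```bash
python3 -c "
from h import *
plan(.700,.037,.05,.038,6)
for n in CAL: capture(n)
D=masks_of('mat');m=match('mat',D,.7,.037,.0)
print(tcp()[2]);plan(.700,.037,-.002,.038,8)
"
```

```text
t 15.93 q6->0.01 dist 54mm rot [-2.4 -0.1 -2.2] rows needed 1.9
[[0.02,0.05,0.3,-0.4,0,-0.4],[0.02,0.05,0.3,-0.4,0,-0.4],[0.02,0.04,0.3,-0.4,0,-0.4],[0.02,0.04,0.3,-0.4,0,-0.4],[0.02,0.04,0.3,-0.4,0,-0.4],[0.02,0.04,0.3,-0.4,0,-0.4],[0,0,0,0,0,0],[0,0,0,0,0,0],[0,0,0,0,0,0],[0,0,0,0,0,0]]
0.040830841401835814
t 16.13 q6->0.01 dist 106mm rot [-2.4 -0.1 -2.2] rows needed 3.7
[[0.01,0.04,0.44,-0.3,0,-0.3],[0.01,0.04,0.44,-0.3,0,-0.3],[0.01,0.04,0.44,-0.3,0,-0.3],[0.01,0.04,0.44,-0.3,0,-0.3],[0.01,0.03,0.44,-0.3,0,-0.3],[0.01,0.03,0.44,-0.3,0,-0.3],[0.01,0.03,0.44,-0.3,0,-0.3],[0.01,0.03,0.44,-0.3,0,-0.3],[0,0,0,0,0,0],[0,0,0,0,0,0]]
```

Call:
jog_arm(
  deltas=[
    [0.02,0.05,0.3,-0.5,0,-0.4],
    [0.02,0.05,0.3,-0.5,0,-0.4],
    [0.02,0.04,0.3,-0.4,0,-0.4],
    [0.02,0.04,0.3,-0.4,0,-0.4],
    [0.02,0.04,0.3,-0.4,0,-0.4],
    [0,0,0.3,-0.4,0,-0.4],
    [0,0,0.3,0,0,0],
    [0,0,0.3,0,0,0],
    [0,0,0,0,0,0],
    [0,0,0,0,0,0],
  ],
)

```text
time_s: 16.97
tool_pos: [0.6993, 0.0372, 0.0229]
tool_rot: [2.168, 2.27, 0.011]
wrist_force: [0.4, -1.0, -1.2]
grip_width: 0.0405
```

```bash
python3 -c "
from h import *
print(tcp());plan(.700,.037,-.007,.038,6)
"
```

```text
(array([0.69928116, 0.03724848, 0.022882  ]), array([2.1677228 , 2.26972763, 0.0106818 ]), 0.040507923956804436, 16.9667, array([ 0.3622529 , -0.9779735 , -1.17169067]))
t 16.97 q6->0.01 dist 30mm rot [ 0.4 -0.1  0.5] rows needed 1.0
[[0,0,0.17,0.1,0,0.1],[0,0,0.17,0.1,0,0.1],[0,0,0.17,0.1,0,0.1],[0,0,0.17,0.1,0,0.1],[0,0,0.17,0.1,0,0.1],[0,0,0.17,0.1,0,0.1],[0,0,0,0,0,0],[0,0,0,0,0,0],[0,0,0,0,0,0],[0,0,0,0,0,0]]
```

Call:
jog_arm(
  deltas=[
    [0,0,0.17,0.1,0,0.1],
    [0,0,0.17,0.1,0,0.1],
    [0,0,0.17,0.1,0,0.1],
    [0,0,0.17,0.1,0,0.1],
    [0,0,0.12,0,0,0.1],
    [0,0,0.08,0,0,0],
    [0,0,0.05,0,0,0],
    [0,0,0.05,0,0,0],
    [0,0,0.05,0,0,0],
    [0,0,0.03,0,0,0],
  ],
)

```text
time_s: 17.8
tool_pos: [0.7013, 0.0372, -0.0086]
tool_rot: [-2.181, -2.261, -0.004]
wrist_force: [-4.3, -0.4, 5.6]
grip_width: 0.0408
```

Contact at TCP z = -0.0086, against -0.0087 predicted. Release, then lift.

Call:
jog_arm(
  deltas=[
    [0,0,0,0,0,0],
    [0,0,0,0,0,0],
    [0,0,0,0,0,0],
    [0,0,0,0,0,0],
    [0,0,0,0,0,0],
    [0,0,0,0,0,0],
    [0,0,-0.3,0,0,0],
    [0,0,-0.5,0,0,0],
    [0,0,-0.7,0,0,0],
    [0,0,-0.8,0,0,0],
  ],
  fingers=0.15,
)

```text
time_s: 18.63
tool_pos: [0.6984, 0.0371, 0.06]
tool_rot: [-2.177, -2.257, 0.002]
wrist_force: [0.6, -0.7, 0.1]
grip_width: 0.0727
```

Call:
jog_arm(
  deltas=[
    [0,0,-0.9,0,0,0],
    [0,-0.6,-0.6,0,0,0],
    [0,-0.9,0,0,0,0],
    [0,-0.9,0,0,0,0],
    [0.2,-0.9,0,0,0,0],
    [0.5,-0.8,0,0,0,0],
    [0.5,-0.8,0,0,0,0],
    [0.8,-0.6,0,0,0,0],
    [0.8,0,0,0,0,0],
    [0.8,0,0,0,0,0],
  ],
)

```text
time_s: 19.47
tool_pos: [0.5331, 0.1365, 0.1317]
tool_rot: [2.174, 2.238, 0.031]
wrist_force: [1.3, 0.1, 0.5]
grip_width: 0.0726
```

```bash
cat > look.py <<'E'
from h import *
import sys
t=sys.argv[1]
print(tcp())
P={}
for n in CAL: im=capture(n);cv2.imwrite(f'pics/{t}_{n}.png',im[:,:,::-1])
D=masks_of("clip1")
pts=[np.array(d["centre"]) for n in CAL for d in spotter.pinpoint("clip1",n) if d["conf"]>.4]
u=[]
for p in pts:
    if all(np.linalg.norm((p-q)[:2])>.03 for q in u): u.append(p)
for p in u:
    m=match('clip',D,*p);z=.02 if (abs(p[0]-.507)<.1 and abs(p[1]-.018)<.11) else 0
    if m:
        r,s=fit('clip',m,p[0],p[1],z);print('clip',np.round(p,3),list(m),np.round(r,3),round(s,2))
for nm,z in (("level",.004),("cover",0.)):
    D=masks_of(nm);q=[d["centre"] for d in spotter.pinpoint(nm,"scene")]
    for c in q[:2]:
        m=match(nm,D,*c)
        if m: r,s=fit(nm,m,c[0],c[1],z);print(nm,np.round(c,3),list(m),np.round(r,3),round(s,2))
E
python3 look.py a
python3 - <<'E'
from h import *
D=masks_of("fitbox");m=match('fitbox',D,.507,.017,.03);print(fit('fitbox',m,.507,.017,0,[0,.05,.1]))
for n in m:print(n,fit('fitbox',{n:m[n]},.507,.017,0,[0,.05,.1]))
D=masks_of("mat");print(fit('mat',{n:np.maximum(match('mat',D,.7,.037,0)[n],0) for n in match('mat',D,.7,.037,0)},.7,.037,0,[0,.05]))
E
```

```text
(array([0.53307321, 0.13645608, 0.13165793]), array([2.17443268, 2.23753694, 0.03096012]), 0.07257202282287285, 19.4667, array([1.29366131, 0.09974206, 0.45894495]))
clip [ 0.558 -0.321  0.018] ['scene', 'side'] [ 0.562 -0.318  2.577] 0.92
clip [ 0.567 -0.416  0.006] ['scene', 'side'] [ 0.567 -0.413  3.055] 0.89
clip [ 0.419 -0.215  0.01 ] ['scene', 'side'] [ 0.421 -0.213  3.243] 0.9
clip [ 0.624 -0.206  0.01 ] ['scene', 'side'] [ 0.625 -0.206  0.4  ] 0.89
clip [ 0.366 -0.321  0.015] ['side'] [ 0.367 -0.324  3.583] 0.91
clip [ 0.266 -0.355  0.01 ] ['scene', 'side'] [ 0.263 -0.358  0.548] 0.81
clip [ 0.466 -0.329  0.008] ['scene', 'side'] [ 0.463 -0.327  2.87 ] 0.92
level [0.208 0.351 0.012] ['scene', 'side'] [0.209 0.347 2.427] 0.86
level [0.703 0.041 0.015] ['scene', 'side'] [0.702 0.04  1.607] 0.94
cover [ 0.482  0.372 -0.004] ['scene', 'side'] [0.482 0.375 0.132] 0.96
(array([0.50757289, 0.01835226, 0.07839535]), np.float64(0.9193682141456343))
scene (array([0.50569974, 0.01747777, 0.08147732]), np.float64(0.8675518338240854))
side (array([0.50736666, 0.01861023, 0.07490321]), np.float64(0.9742368619928728))
(array([0.69984745, 0.03560576, 0.03647811]), np.float64(0.5061686960464917))
```

View pics/a_scene.png

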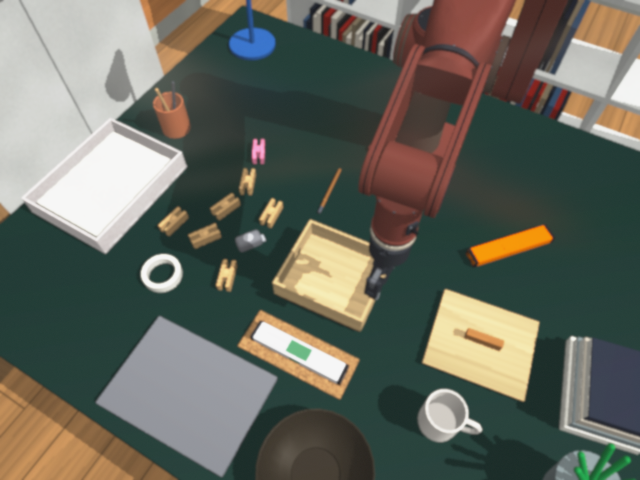

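The level lies centred on the mat: fitted at (0.702, 0.040) with yaw 1.607, against the mat's 1.608. Now the first clip, at (0.421, -0.213).

```bash
python3 -c "
from h import *
plan(.421,-.213,.07,1.67)
"
```

```text
t 20.27 q6->1.00 dist 371mm rot [ 1.3 -1.1 86. ] rows needed 12.8
[[-0.88,-0.32,0.15,0.1,-0.1,6.6],[-0.92,-0.21,0.15,0.1,-0.1,6.6],[-0.93,-0.11,0.15,0.1,-0.1,6.6],[-0.94,0,0.15,0.1,-0.1,6.6],[-0.93,0.11,0.15,0.1,-0.1,6.6],[-0.91,0.22,0.15,0.1,-0.1,6.6],[-0.88,0.32,0.15,0.1,-0.1,6.6],[-0.84,0.42,0.15,0.1,-0.1,6.6],[-0.79,0.52,0.15,0.1,-0.1,6.6],[-0.72,0.6,0.15,0.1,-0.1,6.6]]
[[-0.65,0.68,0.15,0.1,-0.1,6.6],[-0.56,0.75,0.15,0.1,-0.1,6.6],[-0.47,0.81,0.15,0.1,-0.1,6.6],[0,0,0,0,0,0],[0,0,0,0,0,0],[0,0,0,0,0,0],[0,0,0,0,0,0],[0,0,0,0,0,0],[0,0,0,0,0,0],[0,0,0,0,0,0]]
```

Call:
jog_arm(
  deltas=[
    [-0.88,-0.32,0,0.1,-0.1,6.6],
    [-0.92,-0.21,0,0.1,-0.1,6.6],
    [-0.93,-0.11,0,0.1,-0.1,6.6],
    [-0.94,0,0,0.1,-0.1,6.6],
    [-0.93,0.11,0,0.1,-0.1,6.6],
    [-0.91,0.22,0,0.1,-0.1,6.6],
    [-0.88,0.32,0,0.1,-0.1,6.6],
    [-0.84,0.42,0.1,0.1,-0.1,6.6],
    [-0.79,0.52,0.2,0.1,-0.1,6.6],
    [-0.72,0.6,0.3,0.1,-0.1,6.6],
  ],
  fingers=0.3,
)

```text
time_s: 21.1
tool_pos: [0.4415, -0.1371, 0.1134]
tool_rot: [3.069, 0.632, 0.014]
wrist_force: [1.1, -0.2, 0.7]
grip_width: 0.0598
```

Call:
jog_arm(
  deltas=[
    [-0.65,0.68,0.3,0.1,-0.1,6.6],
    [-0.56,0.75,0.3,0.1,-0.1,6.6],
    [-0.47,0.81,0.3,0.1,-0.1,6.6],
    [0,0,0.2,0,0,0],
    [0,0,0.2,0,0,0],
    [0,0,0,0,0,0],
    [0,0,0,0,0,0],
    [0,0,0,0,0,0],
    [0,0,0,0,0,0],
    [0,0,0,0,0,0],
  ],
)

```text
time_s: 21.93
tool_pos: [0.4099, -0.2224, 0.0733]
tool_rot: [3.137, 0.061, 0.008]
wrist_force: [0.6, 0.5, -0.3]
grip_width: 0.0599
```

```bash
python3 -c "
from h import *
plan(.421,-.213,.07,1.67,2)
cv2.imwrite('pics/w5.png',capture('wrist')[:,:,::-1])
print(projw([[.421,-.213,.024],[.456,-.2095,.024],[.386,-.2165,.024]]))
"
```

```text
t 21.93 q6->1.00 dist 15mm rot [ 0.3 -0.3 -3.5] rows needed 1.0
[[0.19,-0.15,0.06,0.1,-0.1,-1.7],[0.2,-0.14,0.06,0.1,-0.1,-1.7],[0,0,0,0,0,0],[0,0,0,0,0,0],[0,0,0,0,0,0],[0,0,0,0,0,0],[0,0,0,0,0,0],[0,0,0,0,0,0],[0,0,0,0,0,0],[0,0,0,0,0,0]]
[[304.67748939 240.35561792]
 [300.21627512 181.54799159]
 [308.96952409 293.9553576 ]]
```

View pics/w5.png

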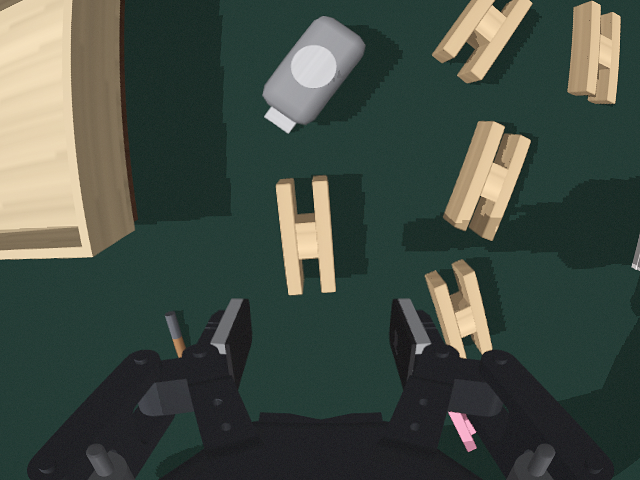

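The wrist view puts the clip web at (306, 237), and my fit predicts (305, 240). The pose is confirmed.

Call:
jog_arm(
  deltas=[
    [0.19,-0.15,0.1,0.1,-0.1,-1.7],
    [0.19,-0.14,0.1,0.1,-0.1,-1.7],
    [0,0,0.4,0,0,0],
    [0,0,0.4,0,0,0],
    [0,0,0.4,0,0,0],
    [0,0,0.4,0,0,0],
    [0,0,0.3,0,0,0],
    [0,0,0.1,0,0,0],
    [0,0,0,0,0,0],
    [0,0,0,0,0,0],
  ],
)

```text
time_s: 22.82
tool_pos: [0.428, -0.209, 0.0053]
tool_rot: [3.133, 0.19, 0.009]
wrist_force: [0.0, -0.7, -1.1]
grip_width: 0.0596
```

```bash
python3 -c "
from h import *
plan(.421,-.213,-.014,1.67,3)
"
```

```text
t 22.82 q6->1.00 dist 21mm rot [ 0.2 -0.3  1.3] rows needed 1.0
[[-0.08,0.03,0.21,0.1,-0.1,0.4],[-0.08,0.03,0.21,0.1,-0.1,0.4],[-0.08,0.04,0.21,0.1,-0.1,0.4],[0,0,0,0,0,0],[0,0,0,0,0,0],[0,0,0,0,0,0],[0,0,0,0,0,0],[0,0,0,0,0,0],[0,0,0,0,0,0],[0,0,0,0,0,0]]
```

Call:
jog_arm(
  deltas=[
    [-0.07,0.03,0.15,0.1,-0.1,0.4],
    [-0.07,0.03,0.15,0.1,-0.1,0.4],
    [-0.06,0.03,0.15,0,-0.1,0.3],
    [0,0,0.1,0,0,0],
    [0,0,0.03,0,0,0],
    [0,0,0,0,0,0],
    [0,0,0,0,0,0],
    [0,0,0,0,0,0],
    [0,0,0,0,0,0],
    [0,0,0,0,0,0],
  ],
)

```text
time_s: 23.65
tool_pos: [0.4235, -0.2142, -0.0115]
tool_rot: [3.136, 0.157, 0.005]
wrist_force: [-0.8, 0.8, -0.3]
grip_width: 0.0595
```

Call:
jog_arm(
  deltas=[
    [0,0,0,0,0,0],
    [0,0,0,0,0,0],
    [0,0,0,0,0,0],
    [0,0,0,0,0,0],
    [0,0,0,0,0,0],
    [0,0,0,0,0,0],
    [0,0,0,0,0,0],
    [0,0,0,0,0,0],
    [0,0,0,0,0,0],
    [0,0,0,0,0,0],
  ],
  fingers=1,
  force=50,
)

```text
time_s: 24.48
tool_pos: [0.424, -0.2144, -0.0109]
tool_rot: [3.135, 0.158, 0.006]
wrist_force: [-0.2, -0.7, 1.1]
grip_width: 0.0287
```

```bash
python3 -c "
from h import *
print(tcp())
"
```

```text
(array([ 0.42395532, -0.21439508, -0.01090678]), array([3.13522666, 0.15755263, 0.00615602]), 0.028657873700370984, 24.4833, array([-0.23525956, -0.68810296,  1.08330353]))
```

Gripped (width 28.7 mm). Lifting.

Call:
jog_arm(
  deltas=[
    [0,0,-0.3,0,0,0],
    [0,0,-0.5,0,0,0],
    [0,0,-0.6,0,0,0],
    [0,0,-0.6,0,0,0],
    [0,0,-0.5,0,0,0],
    [0,0,-0.3,0,0,0],
    [0,0,0,0,0,0],
    [0,0,0,0,0,0],
    [0,0,0,0,0,0],
    [0,0,0,0,0,0],
  ],
)

```text
time_s: 25.32
tool_pos: [0.4222, -0.2132, 0.0782]
tool_rot: [3.137, 0.158, 0.003]
wrist_force: [-0.3, 1.1, -1.0]
grip_width: 0.0289
```

```bash
python3 -c "
from h import *
print(tcp())
plan(.4676,-.0181,.08,1.648,8)
"
```

```text
(array([ 0.42223738, -0.21320917,  0.07821821]), array([3.13697287e+00, 1.57534310e-01, 2.82410598e-03]), 0.028887660303713814, 25.3167, array([-0.32795686,  1.11620913, -0.9924679 ]))
t 25.32 q6->1.45 dist 200mm rot [ 0.  -0.1  1.3] rows needed 6.9
[[0.27,-0.79,-0.01,0,0,0.2],[0.27,-0.79,-0.01,0,0,0.2],[0.26,-0.79,-0.01,0,0,0.2],[0.26,-0.79,-0.01,0,0,0.2],[0.26,-0.79,-0.01,0,0,0.2],[0.26,-0.79,-0.01,0,0,0.2],[0.26,-0.79,-0.01,0,0,0.2],[0.25,-0.8,-0.01,0,0,0.2],[0,0,0,0,0,0],[0,0,0,0,0,0]]
```

Call:
jog_arm(
  deltas=[
    [0.2,-0.6,-0.1,0,0,0.2],
    [0.27,-0.8,-0.1,0,0,0.2],
    [0.27,-0.8,0,0,0,0.2],
    [0.27,-0.8,0,0,0,0.2],
    [0.27,-0.8,0,0,0,0.2],
    [0.27,-0.8,0,0,0,0.2],
    [0.27,-0.8,0,0,0,0],
    [0.15,-0.5,0,0,0,0],
    [0.05,-0.2,0,0,0,0],
    [0,0,0,0,0,0],
  ],
)

```text
time_s: 26.15
tool_pos: [0.4612, -0.0164, 0.0742]
tool_rot: [-3.134, -0.116, 0.023]
wrist_force: [0.0, -0.6, -0.3]
grip_width: 0.0289
```

```bash
python3 -c "
from h import *
print(tcp()[2])
plan(.4676,-.0181,.012,1.648,7)
"
```

```text
0.028899966296706072
t 26.15 q6->1.45 dist 63mm rot [-0.4  0.8 -0.2] rows needed 2.2
[[0.03,0.01,0.3,-0.1,0.1,0],[0.03,0.01,0.3,-0.1,0.1,0],[0.03,0.01,0.3,-0.1,0.1,0],[0.03,0.01,0.3,-0.1,0.1,0],[0.03,0.01,0.3,-0.1,0.1,0],[0.03,0.01,0.3,-0.1,0.1,0],[0.03,0.01,0.3,-0.1,0.1,0],[0,0,0,0,0,0],[0,0,0,0,0,0],[0,0,0,0,0,0]]
```

Call:
jog_arm(
  deltas=[
    [0.1,0.02,0.1,-0.4,0.8,0],
    [0.1,0.02,0.2,0,0,0],
    [0.03,0.01,0.3,0,0,0],
    [0,0,0.3,0,0,0],
    [0,0,0.3,0,0,0],
    [0,0,0.3,0,0,0],
    [0,0,0.2,0,0,0],
    [0,0,0.08,0,0,0],
    [0,0,0.05,0,0,0],
    [0,0,0.05,0,0,0],
  ],
)

```text
time_s: 26.98
tool_pos: [0.4656, -0.022, 0.009]
tool_rot: [3.138, 0.108, -0.009]
wrist_force: [-12.4, 2.0, 30.4]
grip_width: 0.0292
```

Call:
jog_arm(
  deltas=[
    [0,0,0.05,0,0,0],
    [0,0,0.05,0,0,0],
    [0,0,0.05,0,0,0],
    [0,0,0.05,0,0,0],
    [0,0,0.05,0,0,0],
    [0,0,0.05,0,0,0],
    [0,0,0.05,0,0,0],
    [0,0,0.05,0,0,0],
    [0,0,0,0,0,0],
    [0,0,0,0,0,0],
  ],
)

```text
time_s: 27.82
tool_pos: [0.4668, -0.0222, 0.0108]
tool_rot: [3.137, 0.113, -0.015]
wrist_force: [-0.2, 0.5, 0.0]
grip_width: 0.0292
```

Call:
jog_arm(
  deltas=[
    [0,0,0,0,0,0],
    [0,0,0,0,0,0],
    [0,0,0,0,0,0],
    [0,0,0,0,0,0],
    [0,0,-0.3,0,0,0],
    [0,0,-0.5,0,0,0],
    [0,0,-0.6,0,0,0],
    [0,0,-0.5,0,0,0],
    [0,0,-0.3,0,0,0],
    [0,0,0,0,0,0],
  ],
  fingers=0.5,
)

```text
time_s: 28.65
tool_pos: [0.4669, -0.0217, 0.0809]
tool_rot: [3.137, 0.114, -0.017]
wrist_force: [0.3, 0.2, 0.4]
grip_width: 0.0425
```

```bash
python3 -c "
from h import *
print(tcp()[:3])
cv2.imwrite('pics/w6.png',capture('wrist')[:,:,::-1])
plan(.463,-.327,.07,2.87-1.571)
"
```

```text
(array([ 0.46694965, -0.02169896,  0.0809051 ]), array([ 3.13724274,  0.11361244, -0.01730916]), 0.04245075208816481)
t 28.70 q6->1.23 dist 306mm rot [ 0.2  0.6 19.7] rows needed 10.5
[[-0.08,0.92,0.03,0,0.1,1.8],[-0.05,0.92,0.03,0,0.1,1.8],[-0.02,0.93,0.03,0,0.1,1.8],[0.01,0.93,0.03,0,0.1,1.8],[0.04,0.92,0.03,0,0.1,1.8],[0.07,0.92,0.03,0,0.1,1.8],[0.1,0.92,0.03,0,0.1,1.8],[0.12,0.92,0.03,0,0.1,1.8],[0.15,0.91,0.03,0,0.1,1.8],[0.18,0.91,0.03,0,0.1,1.8]]
[[0.21,0.9,0.03,0,0.1,1.8],[0,0,0,0,0,0],[0,0,0,0,0,0],[0,0,0,0,0,0],[0,0,0,0,0,0],[0,0,0,0,0,0],[0,0,0,0,0,0],[0,0,0,0,0,0],[0,0,0,0,0,0],[0,0,0,0,0,0]]
```

View pics/w6.png

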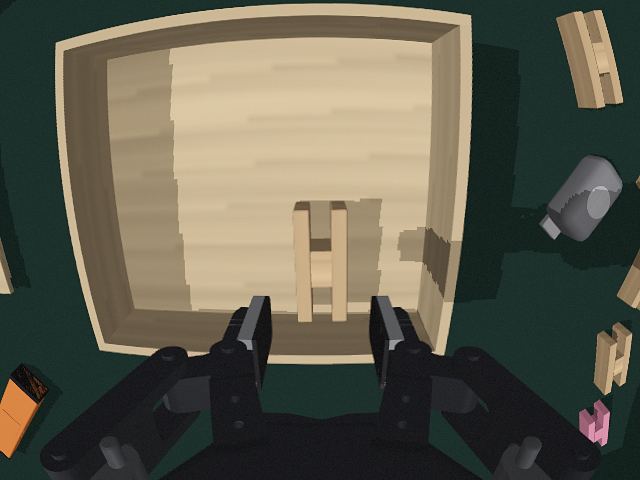

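Clip 1 is in the box, square to the near wall. Going to clip 2.

Call:
jog_arm(
  deltas=[
    [-0.08,0.8,0,0,0.1,1.8],
    [-0.05,0.92,0,0,0.1,1.8],
    [-0.02,0.93,0,0,0.1,1.8],
    [0.01,0.93,0,0,0.1,1.8],
    [0.04,0.92,0,0,0.1,1.8],
    [0.07,0.92,0,0,0,1.8],
    [0.1,0.92,0,0,0,1.8],
    [0.12,0.92,0,0,0,1.8],
    [0.15,0.91,0,0,0,1.8],
    [0.18,0.91,0,0,0,1.8],
  ],
  fingers=0.3,
)

```text
time_s: 29.53
tool_pos: [0.4566, -0.2991, 0.0709]
tool_rot: [-3.113, 0.387, 0.02]
wrist_force: [0.9, -1.3, 0.0]
grip_width: 0.06
```

Call:
jog_arm(
  deltas=[
    [0.18,0.3,0,0,0,1.5],
    [0,0,0,0,0,0],
    [0,0,0,0,0,0],
    [0,0,0,0,0,0],
    [0,0,0,0,0,0],
    [0,0,0,0,0,0],
    [0,0,0,0,0,0],
    [0,0,0,0,0,0],
    [0,0,0,0,0,0],
    [0,0,0,0,0,0],
  ],
)

```text
time_s: 30.37
tool_pos: [0.4576, -0.3062, 0.0663]
tool_rot: [-3.103, 0.427, 0.029]
wrist_force: [-0.0, -0.4, -0.1]
grip_width: 0.0596
```

```bash
python3 -c "
from h import *
print(tcp()[:3])
im=capture('wrist')[:,:,::-1].copy()
for x,y,a in ((.463,-.327,2.87),(.562,-.318,2.577),(.625,-.206,.4),(.567,-.413,3.055),(.367,-.324,.44)):
  d=np.array([np.cos(a),np.sin(a),0])*.035;c=np.array([x,y,.024])
  u=projw([c-d,c,c+d]).astype(int)
  for q in u: cv2.circle(im,tuple(int(v) for v in q),3,(0,0,255),-1)
cv2.imwrite('pics/w7.png',im)
plan(.463,-.327,-.0125,2.87-1.571,7)
"
```

```text
(array([ 0.45762881, -0.30620803,  0.06630542]), array([-3.10345269,  0.42679725,  0.02903712]), 0.059603116510108564)
t 30.42 q6->1.23 dist 82mm rot [-0.4  1.1 -0.1] rows needed 2.8
[[0.06,0.09,0.37,-0.1,0.2,0],[0.06,0.09,0.37,-0.1,0.2,0],[0.06,0.09,0.37,-0.1,0.2,0],[0.06,0.09,0.37,-0.1,0.2,0],[0.05,0.09,0.37,-0.1,0.2,0],[0.05,0.09,0.37,-0.1,0.2,0],[0.05,0.09,0.38,-0.1,0.2,0],[0,0,0,0,0,0],[0,0,0,0,0,0],[0,0,0,0,0,0]]
```

View pics/w7.png

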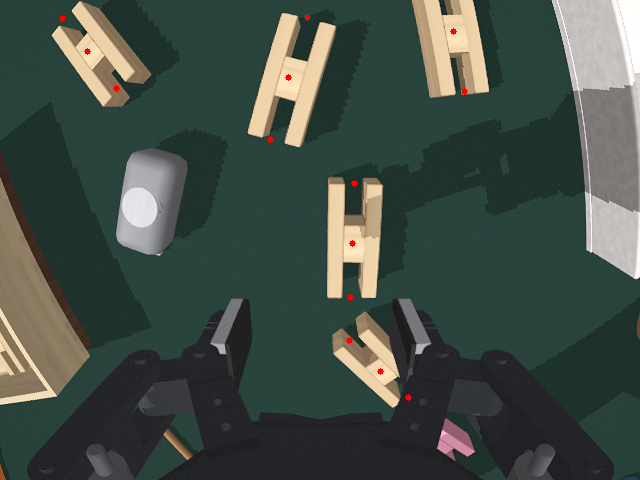

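All the fitted clip poses (red dots) land on the clips.

Call:
jog_arm(
  deltas=[
    [0.18,0.3,0,-0.4,1,0],
    [0.15,0.2,0.1,0,0,0],
    [0,0.05,0.3,0,0,0],
    [0,0,0.4,0,0,0],
    [0,0,0.4,0,0,0],
    [0,0,0.4,0,0,0],
    [0,0,0.3,0,0,0],
    [0,0,0.2,0,0,0],
    [0,0,0,0,0,0],
    [0,0,0,0,0,0],
  ],
)

```text
time_s: 31.25
tool_pos: [0.4614, -0.3262, -0.0064]
tool_rot: [-3.111, 0.43, 0.006]
wrist_force: [-0.6, -0.1, -0.2]
grip_width: 0.0601
```

```bash
python3 -c "
from h import *
plan(.463,-.327,-.0125,2.87-1.571,4)
"
```

```text
t 31.25 q6->1.23 dist 6mm rot [-0.   0.2 -0.1] rows needed 1.0
[[0.01,0,0.05,0,0.1,0],[0.01,0,0.05,0,0.1,0],[0.01,0,0.05,0,0.1,0],[0.01,0,0.05,0,0.1,0],[0,0,0,0,0,0],[0,0,0,0,0,0],[0,0,0,0,0,0],[0,0,0,0,0,0],[0,0,0,0,0,0],[0,0,0,0,0,0]]
```

Call:
jog_arm(
  deltas=[
    [0.03,0,0.1,0,0.1,0],
    [0.01,0,0.06,0,0,0],
    [0,0,0,0,0,0],
    [0,0,0,0,0,0],
    [0,0,0,0,0,0],
    [0,0,0,0,0,0],
    [0,0,0,0,0,0],
    [0,0,0,0,0,0],
    [0,0,0,0,0,0],
    [0,0,0,0,0,0],
  ],
  fingers=1,
)

```text
time_s: 32.08
tool_pos: [0.4646, -0.3278, -0.0088]
tool_rot: [3.11, -0.428, 0.003]
wrist_force: [-0.3, -0.4, -1.3]
grip_width: 0.0291
```

Call:
jog_arm(
  deltas=[
    [0,0,-0.3,0,0,0],
    [0,0,-0.5,0,0,0],
    [0,0,-0.6,0,0,0],
    [0,0,-0.6,0,0,0],
    [0,0,-0.5,0,0,0],
    [0,0,-0.4,0,0,0],
    [0,0,-0.1,0,0,0],
    [0,0,0,0,0,0],
    [0,0,0,0,0,0],
    [0,0,0,0,0,0],
  ],
)

```text
time_s: 32.92
tool_pos: [0.4637, -0.3268, 0.0878]
tool_rot: [3.111, -0.428, 0.002]
wrist_force: [0.0, -0.4, -0.7]
grip_width: 0.0287
```

```bash
python3 -c "
from h import *
print(tcp()[:3])
plan(.4626,.0477,.085,1.648,14)
"
```

```text
(array([ 0.46366486, -0.32684476,  0.08783243]), array([ 3.11070056e+00, -4.28458931e-01,  1.55313318e-03]), 0.0287482517777415)
t 32.92 q6->1.60 dist 375mm rot [  0.1  -0.1 -20.1] rows needed 12.9
[[-0.24,-0.86,0.01,0,0,-1.4],[-0.22,-0.86,0.01,0,0,-1.4],[-0.2,-0.87,0.01,0,0,-1.4],[-0.18,-0.87,0.01,0,0,-1.4],[-0.16,-0.88,0.01,0,0,-1.4],[-0.13,-0.88,0.01,0,0,-1.4],[-0.11,-0.88,0.01,0,0,-1.4],[-0.09,-0.89,0.01,0,0,-1.4],[-0.07,-0.89,0.01,0,0,-1.4],[-0.05,-0.89,0.01,0,0,-1.4]]
[[-0.02,-0.89,0.01,0,0,-1.4],[0,-0.89,0.01,0,0,-1.4],[0.02,-0.89,0.01,0,0,-1.4],[0.04,-0.89,0.01,0,0,-1.4],[0,0,0,0,0,0],[0,0,0,0,0,0],[0,0,0,0,0,0],[0,0,0,0,0,0],[0,0,0,0,0,0],[0,0,0,0,0,0]]
```

Call:
jog_arm(
  deltas=[
    [-0.24,-0.8,-0.1,0,0,-1.4],
    [-0.22,-0.86,-0.05,0,0,-1.4],
    [-0.2,-0.87,0,0,0,-1.4],
    [-0.18,-0.87,0,0,0,-1.4],
    [-0.16,-0.88,0,0,0,-1.4],
    [-0.13,-0.88,0,0,0,-1.4],
    [-0.11,-0.88,0,0,0,-1.4],
    [-0.09,-0.89,0,0,0,-1.4],
    [-0.07,-0.89,0,0,0,-1.4],
    [-0.05,-0.89,0,0,0,-1.4],
  ],
)

```text
time_s: 33.75
tool_pos: [0.4555, -0.0529, 0.0824]
tool_rot: [-3.137, 0.044, 0.02]
wrist_force: [0.2, 0.6, -0.4]
grip_width: 0.0287
```

Call:
jog_arm(
  deltas=[
    [-0.02,-0.89,0,0,0,-1.4],
    [0,-0.89,0,0,0,-1.4],
    [0.02,-0.7,0,0,0,-1.4],
    [0,-0.3,0,0,0,-1],
    [0,0,0,0,0,0],
    [0,0,0,0,0,0],
    [0,0,0,0,0,0],
    [0,0,0,0,0,0],
    [0,0,0,0,0,0],
    [0,0,0,0,0,0],
  ],
)

```text
time_s: 34.58
tool_pos: [0.4493, 0.036, 0.0764]
tool_rot: [-3.133, -0.109, 0.039]
wrist_force: [-0.5, -0.4, 0.2]
grip_width: 0.029
```

```bash
python3 -c "
from h import *
print(tcp()[:3])
plan(.4626,.0477,.015,1.648,7)
"
```

```text
(array([0.44934573, 0.03599648, 0.07640577]), array([-3.13322539, -0.10880475,  0.03892377]), 0.029042112302969478)
t 34.58 q6->1.60 dist 64mm rot [-0.4  1.4 -0.4] rows needed 2.2
[[0.07,-0.05,0.29,-0.1,0.2,-0.1],[0.07,-0.05,0.29,-0.1,0.2,-0.1],[0.07,-0.05,0.29,-0.1,0.2,-0.1],[0.07,-0.05,0.29,-0.1,0.2,-0.1],[0.07,-0.05,0.29,-0.1,0.2,-0.1],[0.07,-0.05,0.29,-0.1,0.2,-0.1],[0.07,-0.05,0.29,-0.1,0.2,-0.1],[0,0,0,0,0,0],[0,0,0,0,0,0],[0,0,0,0,0,0]]
```

Call:
jog_arm(
  deltas=[
    [0.25,-0.18,0,-0.4,1.3,-0.4],
    [0.18,-0.15,0,0,0,0],
    [0.03,-0.03,0.2,0,0,0],
    [0,0,0.3,0,0,0],
    [0,0,0.3,0,0,0],
    [0,0,0.3,0,0,0],
    [0,0,0.3,0,0,0],
    [0,0,0.2,0,0,0],
    [0,0,0.1,0,0,0],
    [0,0,0,0,0,0],
  ],
)

```text
time_s: 35.42
tool_pos: [0.4629, 0.0476, 0.0184]
tool_rot: [3.139, 0.117, -0.002]
wrist_force: [-0.1, 0.8, -0.7]
grip_width: 0.0291
```

```bash
python3 -c "
from h import *
print(tcp())
plan(.4626,.0477,.012,1.648,3)
"
```

```text
(array([0.46287154, 0.04764077, 0.0183786 ]), array([ 3.13892960e+00,  1.16962515e-01, -2.48338471e-03]), 0.029124733520158784, 35.4167, array([-0.14388041,  0.79162143, -0.73857383]))
t 35.42 q6->1.60 dist 6mm rot [ 0.   0.1 -0.2] rows needed 1.0
[[0,0,0.07,0,0,-0.1],[0,0,0.07,0,0,-0.1],[0,0,0.07,0,0,-0.1],[0,0,0,0,0,0],[0,0,0,0,0,0],[0,0,0,0,0,0],[0,0,0,0,0,0],[0,0,0,0,0,0],[0,0,0,0,0,0],[0,0,0,0,0,0]]
```

Call:
jog_arm(
  deltas=[
    [0,0,0.07,0,0,0],
    [0,0,0.06,0,0,0],
    [0,0,0.05,0,0,0],
    [0,0,0.03,0,0,0],
    [0,0,0.02,0,0,0],
    [0,0,0,0,0,0],
    [0,0,0,0,0,0],
    [0,0,0,0,0,0],
    [0,0,0,0,0,0],
    [0,0,0,0,0,0],
  ],
)

```text
time_s: 36.25
tool_pos: [0.4644, 0.0474, 0.0123]
tool_rot: [3.139, 0.116, 0.002]
wrist_force: [-1.0, -0.6, -0.4]
grip_width: 0.0289
```

Call:
jog_arm(
  deltas=[
    [0,0,0,0,0,0],
    [0,0,0,0,0,0],
    [0,0,0,0,0,0],
    [0,0,0,0,0,0],
    [0,0,-0.3,0,0,0],
    [0,0,-0.5,0,0,0],
    [0,0,-0.6,0,0,0],
    [0,0,-0.5,0,0,0],
    [0,0,-0.3,0,0,0],
    [0,0,0,0,0,0],
  ],
  fingers=0.5,
)

```text
time_s: 37.08
tool_pos: [0.4636, 0.0475, 0.0829]
tool_rot: [3.139, 0.117, -0.001]
wrist_force: [0.8, -0.6, 0.6]
grip_width: 0.0428
```

```bash
python3 -c "
from h import *
print(tcp()[:3])
cv2.imwrite('pics/w8.png',capture('wrist')[:,:,::-1])
plan(.562,-.318,.075,2.577-1.571,14)
"
```

```text
(array([0.46355519, 0.04747894, 0.08290827]), array([ 3.13878659e+00,  1.16530755e-01, -5.04186156e-04]), 0.04277259518321255)
t 37.13 q6->1.62 dist 379mm rot [ 0.   0.  36.6] rows needed 13.1
[[0.17,0.89,0.02,0,0,2.6],[0.21,0.88,0.02,0,0,2.6],[0.25,0.87,0.02,0,0,2.6],[0.29,0.85,0.02,0,0,2.6],[0.33,0.84,0.02,0,0,2.6],[0.37,0.82,0.02,0,0,2.6],[0.4,0.81,0.02,0,0,2.6],[0.44,0.79,0.02,0,0,2.6],[0.47,0.77,0.02,0,0,2.6],[0.51,0.74,0.02,0,0,2.6]]
[[0.54,0.72,0.02,0,0,2.6],[0.57,0.69,0.02,0,0,2.6],[0.61,0.67,0.02,0,0,2.6],[0.64,0.64,0.02,0,0,2.6],[0,0,0,0,0,0],[0,0,0,0,0,0],[0,0,0,0,0,0],[0,0,0,0,0,0],[0,0,0,0,0,0],[0,0,0,0,0,0]]
```

View pics/w8.png

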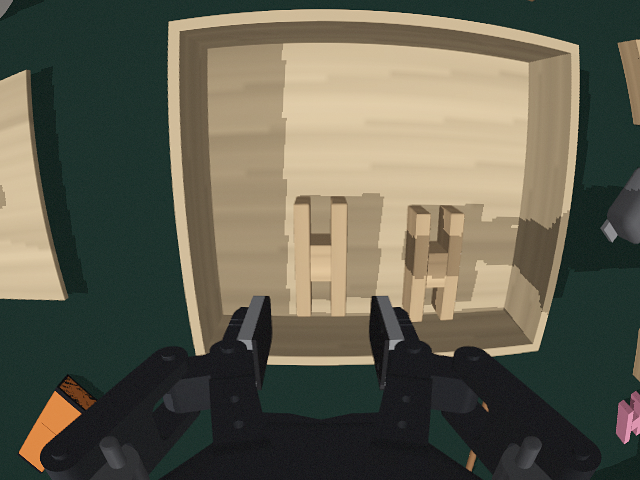

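Two clips are now side by side in the box. Next is the clip at (0.562, -0.318).

Call:
jog_arm(
  deltas=[
    [0.17,0.8,0,0,0,2.6],
    [0.21,0.88,0,0,0,2.6],
    [0.25,0.87,0,0,0,2.6],
    [0.29,0.85,0,0,0,2.6],
    [0.33,0.84,0,0,0,2.6],
    [0.37,0.82,0,0,0,2.6],
    [0.4,0.81,0,0,0,2.6],
    [0.44,0.79,0,0,0,2.6],
    [0.47,0.77,0,0,0,2.6],
    [0.51,0.74,0,0,0,2.6],
  ],
  fingers=0.3,
)

```text
time_s: 37.97
tool_pos: [0.5285, -0.2156, 0.0719]
tool_rot: [-3.078, 0.611, 0.021]
wrist_force: [0.3, -0.3, -0.4]
grip_width: 0.0597
```

Call:
jog_arm(
  deltas=[
    [0.54,0.72,0,0,0,2.6],
    [0.57,0.69,0,0,0,2.6],
    [0.5,0.5,0,0,0,2.6],
    [0.3,0.2,0,0,0,2],
    [0,0,0,0,0,0],
    [0,0,0,0,0,0],
    [0,0,0,0,0,0],
    [0,0,0,0,0,0],
    [0,0,0,0,0,0],
    [0,0,0,0,0,0],
  ],
)

```text
time_s: 38.8
tool_pos: [0.5479, -0.302, 0.0602]
tool_rot: [-3.007, 0.887, 0.042]
wrist_force: [0.5, 0.5, -0.1]
grip_width: 0.0601
```

```bash
cat > wl.py <<'E'
from h import *
import sys
print(tcp()[:3])
im=capture('wrist')[:,:,::-1].copy()
for x,y,a in ((.562,-.318,2.577),(.625,-.206,.4),(.567,-.413,3.055),(.367,-.324,.44)):
  d=np.array([np.cos(a),np.sin(a),0])*.035;c=np.array([x,y,.024])
  u=projw([c-d,c,c+d]).astype(int)
  for q in u: cv2.circle(im,tuple(int(v) for v in q),3,(0,0,255),-1)
cv2.imwrite(f'pics/{sys.argv[1]}.png',im)
E
python3 wl.py w9; python3 -c "
from h import *
plan(.562,-.318,-.011,2.577-1.571,7)
"
```

```text
(array([ 0.54785042, -0.30201012,  0.0601648 ]), array([-3.00653697,  0.88732306,  0.04186963]), 0.06009967539722922)
t 38.85 q6->1.62 dist 74mm rot [ 0.1  1.6 -0.5] rows needed 2.6
[[0.11,0.03,0.34,0,0.2,-0.1],[0.11,0.03,0.34,0,0.2,-0.1],[0.1,0.03,0.34,0,0.2,-0.1],[0.1,0.03,0.34,0,0.2,-0.1],[0.1,0.03,0.34,0,0.2,-0.1],[0.1,0.03,0.34,0,0.2,-0.1],[0.1,0.03,0.34,0,0.2,-0.1],[0,0,0,0,0,0],[0,0,0,0,0,0],[0,0,0,0,0,0]]
```

View pics/w9.png

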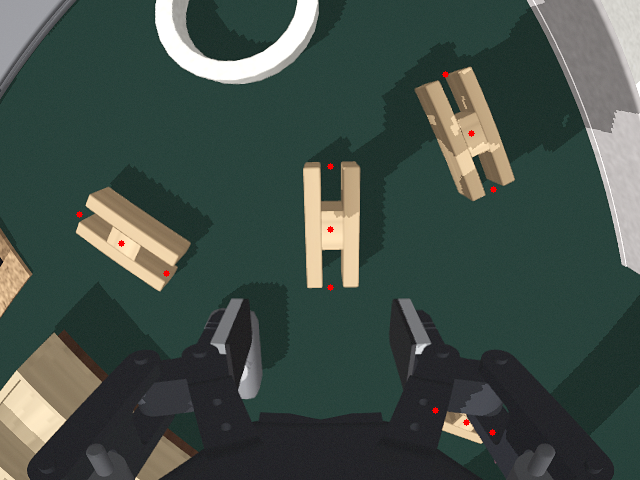

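Call:
jog_arm(
  deltas=[
    [0.35,0.1,0,0,1.5,-0.4],
    [0.27,0.08,0,0,0,0],
    [0.05,0,0.3,0,0,0],
    [0,0,0.4,0,0,0],
    [0,0,0.4,0,0,0],
    [0,0,0.4,0,0,0],
    [0,0,0.3,0,0,0],
    [0,0,0.1,0,0,0],
    [0,0,0,0,0,0],
    [0,0,0,0,0,0],
  ],
)

```text
time_s: 39.68
tool_pos: [0.5606, -0.314, -0.0055]
tool_rot: [-3.016, 0.874, 0.011]
wrist_force: [-0.6, -0.9, 0.6]
grip_width: 0.0596
```

```bash
python3 -c "
from h import *
plan(.562,-.318,-.011,2.577-1.571,4)
"
```

```text
t 39.68 q6->1.62 dist 7mm rot [0.  0.4 0. ] rows needed 1.0
[[0.03,0.02,0.05,0,0.1,0],[0.03,0.02,0.05,0,0.1,0],[0.03,0.02,0.05,0,0.1,0],[0.03,0.02,0.05,0,0.1,0],[0,0,0,0,0,0],[0,0,0,0,0,0],[0,0,0,0,0,0],[0,0,0,0,0,0],[0,0,0,0,0,0],[0,0,0,0,0,0]]
```

Call:
jog_arm(
  deltas=[
    [0.06,0.04,0.1,0,0.3,0],
    [0.05,0.03,0.06,0,0,0],
    [0,0,0,0,0,0],
    [0,0,0,0,0,0],
    [0,0,0,0,0,0],
    [0,0,0,0,0,0],
    [0,0,0,0,0,0],
    [0,0,0,0,0,0],
    [0,0,0,0,0,0],
    [0,0,0,0,0,0],
  ],
  fingers=1,
)

```text
time_s: 40.52
tool_pos: [0.5642, -0.3193, -0.0078]
tool_rot: [3.016, -0.874, 0.004]
wrist_force: [-0.1, 0.8, 0.2]
grip_width: 0.0287
```

Call:
jog_arm(
  deltas=[
    [0,0,-0.3,0,0,0],
    [0,0,-0.5,0,0,0],
    [0,0,-0.6,0,0,0],
    [0,0,-0.6,0,0,0],
    [0,0,-0.5,0,0,0],
    [0,0,-0.5,0,0,0],
    [0,0,-0.1,0,0,0],
    [0,0,0,0,0,0],
    [0,0,0,0,0,0],
    [0,0,0,0,0,0],
  ],
)

```text
time_s: 41.35
tool_pos: [0.5649, -0.3195, 0.098]
tool_rot: [3.014, -0.873, 0.011]
wrist_force: [-0.6, -0.8, -0.1]
grip_width: 0.0289
```

```bash
python3 -c "
from h import *
print(tcp()[:3])
plan(.5514,-.0117,.09,1.648,11)
"
```

```text
(array([ 0.5649453 , -0.31951797,  0.09801237]), array([ 3.01448864, -0.8731677 ,  0.01103012]), 0.028858823729831274)
t 41.35 q6->1.47 dist 308mm rot [  0.2  -0.4 -36.7] rows needed 10.6
[[-0.53,-0.77,0.02,0,0,-3.3],[-0.49,-0.8,0.02,0,0,-3.3],[-0.44,-0.82,0.02,0,0,-3.3],[-0.39,-0.85,0.02,0,0,-3.3],[-0.34,-0.87,0.02,0,0,-3.3],[-0.29,-0.89,0.02,0,0,-3.3],[-0.24,-0.9,0.02,0,0,-3.3],[-0.19,-0.92,0.02,0,0,-3.3],[-0.13,-0.92,0.02,0,0,-3.3],[-0.08,-0.93,0.02,0,0,-3.3]]
[[-0.02,-0.93,0.02,0,0,-3.3],[0,0,0,0,0,0],[0,0,0,0,0,0],[0,0,0,0,0,0],[0,0,0,0,0,0],[0,0,0,0,0,0],[0,0,0,0,0,0],[0,0,0,0,0,0],[0,0,0,0,0,0],[0,0,0,0,0,0]]
```

Call:
jog_arm(
  deltas=[
    [-0.5,-0.7,0,0,0,-3.3],
    [-0.49,-0.8,0,0,0,-3.3],
    [-0.44,-0.82,0,0,0,-3.3],
    [-0.39,-0.85,0,0,0,-3.3],
    [-0.34,-0.87,0,0,0,-3.3],
    [-0.29,-0.89,0,0,0,-3.3],
    [-0.24,-0.9,0,0,0,-3.3],
    [-0.19,-0.92,0,0,0,-3.3],
    [-0.13,-0.92,0,0,0,-3.3],
    [-0.08,-0.8,0,0,0,-3.3],
  ],
)

```text
time_s: 42.18
tool_pos: [0.5424, -0.038, 0.0851]
tool_rot: [3.141, 0.045, -0.016]
wrist_force: [0.4, 0.2, -0.8]
grip_width: 0.0288
```

Call:
jog_arm(
  deltas=[
    [0,-0.5,0,0,0,-3],
    [0,-0.2,0,0,0,0],
    [0,0,0,0,0,0],
    [0,0,0,0,0,0],
    [0,0,0,0,0,0],
    [0,0,0,0,0,0],
    [0,0,0,0,0,0],
    [0,0,0,0,0,0],
    [0,0,0,0,0,0],
    [0,0,0,0,0,0],
  ],
)

```text
time_s: 43.02
tool_pos: [0.5375, -0.0155, 0.0801]
tool_rot: [-3.137, -0.126, 0.03]
wrist_force: [-0.3, -0.1, 0.1]
grip_width: 0.0289
```

```bash
python3 -c "
from h import *
print(tcp()[:3])
plan(.5514,-.0117,.018,1.648,7)
"
```

```text
(array([ 0.53749677, -0.01548264,  0.08011999]), array([-3.13710076, -0.12589723,  0.030207  ]), 0.02891603707639843)
t 43.02 q6->1.47 dist 64mm rot [-0.1  1.1  0.2] rows needed 2.2
[[0.07,-0.01,0.29,0,0.2,0],[0.07,-0.01,0.29,0,0.2,0],[0.07,-0.01,0.29,0,0.2,0],[0.07,-0.01,0.3,0,0.2,0],[0.07,-0.01,0.3,0,0.2,0],[0.07,-0.01,0.3,0,0.2,0],[0.07,-0.01,0.3,0,0.2,0],[0,0,0,0,0,0],[0,0,0,0,0,0],[0,0,0,0,0,0]]
```

Call:
jog_arm(
  deltas=[
    [0.27,-0.06,0,0,1.1,0.2],
    [0.18,-0.03,0,0,0,0],
    [0.03,0,0.2,0,0,0],
    [0,0,0.3,0,0,0],
    [0,0,0.3,0,0,0],
    [0,0,0.3,0,0,0],
    [0,0,0.3,0,0,0],
    [0,0,0.2,0,0,0],
    [0,0,0.1,0,0,0],
    [0,0,0,0,0,0],
  ],
)

```text
time_s: 43.85
tool_pos: [0.5521, -0.0111, 0.0218]
tool_rot: [-3.136, -0.119, 0.001]
wrist_force: [-0.4, 1.4, -0.5]
grip_width: 0.0292
```

```bash
python3 -c "
from h import *
print(tcp())
plan(.5514,-.0117,.013,1.648,3)
"
```

```text
(array([ 0.55210031, -0.0111074 ,  0.02176128]), array([-3.13614862e+00, -1.18803763e-01,  8.03762202e-04]), 0.029189997301111006, 43.85, array([-0.44184895,  1.38294468, -0.49964603]))
t 43.85 q6->1.47 dist 9mm rot [-0.2  0.  -0.1] rows needed 1.0
[[-0.01,0.01,0.1,-0.1,0,0],[-0.01,0.01,0.1,-0.1,0,0],[-0.01,0.01,0.1,-0.1,0,0],[0,0,0,0,0,0],[0,0,0,0,0,0],[0,0,0,0,0,0],[0,0,0,0,0,0],[0,0,0,0,0,0],[0,0,0,0,0,0],[0,0,0,0,0,0]]
```

Call:
jog_arm(
  deltas=[
    [0,0,0.1,0,0,0],
    [0,0,0.1,0,0,0],
    [0,0,0.05,0,0,0],
    [0,0,0.03,0,0,0],
    [0,0,0.02,0,0,0],
    [0,0,0,0,0,0],
    [0,0,0,0,0,0],
    [0,0,0,0,0,0],
    [0,0,0,0,0,0],
    [0,0,0,0,0,0],
  ],
)

```text
time_s: 44.68
tool_pos: [0.5536, -0.0114, 0.0135]
tool_rot: [-3.137, -0.119, -0.004]
wrist_force: [-0.7, 0.1, 0.4]
grip_width: 0.0285
```

Call:
jog_arm(
  deltas=[
    [0,0,0,0,0,0],
    [0,0,0,0,0,0],
    [0,0,0,0,0,0],
    [0,0,0,0,0,0],
    [0,0,-0.3,0,0,0],
    [0,0,-0.5,0,0,0],
    [0,0,-0.6,0,0,0],
    [0,0,-0.5,0,0,0],
    [0,0,-0.3,0,0,0],
    [0,0,0,0,0,0],
  ],
  fingers=0.5,
)

```text
time_s: 45.52
tool_pos: [0.5528, -0.0114, 0.0841]
tool_rot: [-3.136, -0.119, -0.001]
wrist_force: [0.1, -0.0, 0.0]
grip_width: 0.0424
```

```bash
python3 wl.py w10; python3 -c "
from h import *
plan(.625,-.206,.08,1.971,9)
"
```

```text
(array([ 0.55275519, -0.01142268,  0.08407922]), array([-3.13646257e+00, -1.18946577e-01, -1.45866137e-03]), 0.0423823660699096)
t 45.57 q6->0.85 dist 208mm rot [ -0.2  -0.1 -18.6] rows needed 7.2
[[0.21,0.74,0.01,0,0,-2.1],[0.19,0.75,0.01,0,0,-2.1],[0.16,0.75,0.01,0,0,-2.1],[0.13,0.76,0.01,0,0,-2.1],[0.1,0.76,0.01,0,0,-2.1],[0.08,0.77,0.01,0,0,-2.1],[0.05,0.77,0.01,0,0,-2.1],[0.02,0.77,0.01,0,0,-2.1],[-0.01,0.77,0.01,0,0,-2.1],[0,0,0,0,0,0]]
```

View pics/w10.png

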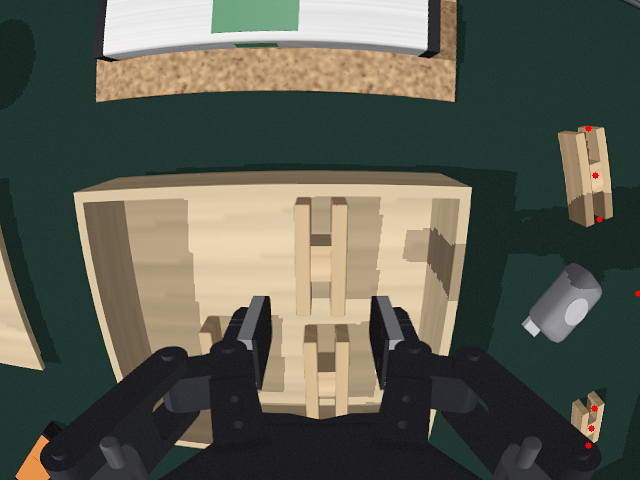

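Three clips are in the box. Going for the fourth.

Call:
jog_arm(
  deltas=[
    [0.21,0.6,0,0,0,-2],
    [0.19,0.75,0,0,0,-2],
    [0.16,0.75,0,0,0,-2],
    [0.13,0.76,0,0,0,-2],
    [0.1,0.76,0,0,0,-2],
    [0.08,0.77,0,0,0,-2],
    [0.05,0.77,0,0,0,-2],
    [0.02,0.77,0,0,0,-2],
    [0,0.4,0,0,0,-2],
    [0,0,0,0,0,0],
  ],
  fingers=0.3,
)

```text
time_s: 46.4
tool_pos: [0.6181, -0.1966, 0.072]
tool_rot: [-3.067, -0.636, 0.015]
wrist_force: [0.4, 0.4, 0.8]
grip_width: 0.0595
```

Call:
jog_arm(
  deltas=[
    [0,0,0,0,0,0],
    [0,0,0,0,0,0],
    [0,0,0,0,0,0],
    [0,0,0,0,0,0],
    [0,0,0,0,0,0],
    [0,0,0,0,0,0],
    [0,0,0,0,0,0],
    [0,0,0,0,0,0],
    [0,0,0,0,0,0],
    [0,0,0,0,0,0],
  ],
)

```text
time_s: 47.23
tool_pos: [0.6154, -0.1907, 0.0692]
tool_rot: [-3.062, -0.634, 0.022]
wrist_force: [0.8, -1.3, 0.6]
grip_width: 0.0595
```

```bash
python3 wl.py w11; python3 -c "
from h import *
plan(.625,-.206,-.010,1.971,8)
"
```

```text
(array([ 0.61538443, -0.1906589 ,  0.06917958]), array([-3.06240121, -0.63378164,  0.02181899]), 0.05948264744877155)
t 47.28 q6->0.85 dist 81mm rot [-1.   0.6  0.5] rows needed 2.8
[[0.01,0.08,0.33,-0.1,0.1,0.1],[0.01,0.08,0.33,-0.1,0.1,0.1],[0.01,0.08,0.33,-0.1,0.1,0.1],[0.01,0.08,0.33,-0.1,0.1,0.1],[0.01,0.08,0.33,-0.1,0.1,0.1],[0.01,0.08,0.33,-0.1,0.1,0.1],[0.01,0.08,0.33,-0.1,0.1,0.1],[0.01,0.07,0.33,-0.1,0.1,0.1],[0,0,0,0,0,0],[0,0,0,0,0,0]]
```

View pics/w11.png

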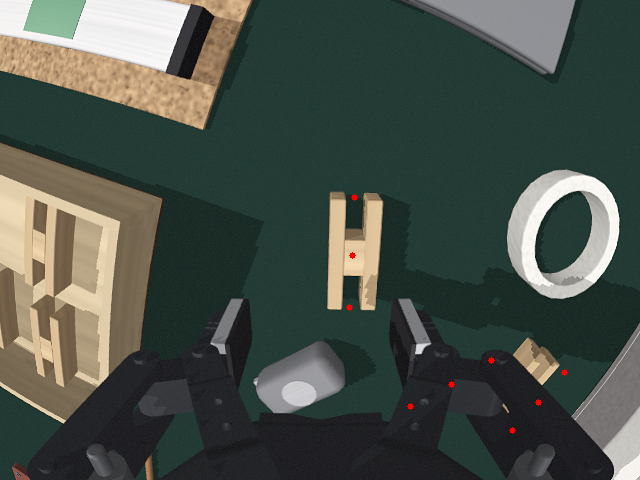

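Call:
jog_arm(
  deltas=[
    [0.05,0.27,0,-1,0.5,0.5],
    [0.03,0.22,0,0,0,0],
    [0,0.05,0.3,0,0,0],
    [0,0,0.4,0,0,0],
    [0,0,0.4,0,0,0],
    [0,0,0.4,0,0,0],
    [0,0,0.4,0,0,0],
    [0,0,0.2,0,0,0],
    [0,0,0.05,0,0,0],
    [0,0,0,0,0,0],
  ],
)

```text
time_s: 48.12
tool_pos: [0.6227, -0.2062, -0.0058]
tool_rot: [3.08, 0.62, -0.007]
wrist_force: [-0.2, 0.2, 0.1]
grip_width: 0.0597
```

```bash
python3 -c "
from h import *
plan(.625,-.206,-.010,1.971,4)
"
```

```text
t 48.12 q6->0.85 dist 5mm rot [-0.   0.3 -0.2] rows needed 1.0
[[0.02,0.01,0.04,0,0.1,0],[0.02,0.01,0.04,0,0.1,0],[0.02,0.01,0.04,0,0.1,0],[0.02,0.01,0.04,0,0.1,0],[0,0,0,0,0,0],[0,0,0,0,0,0],[0,0,0,0,0,0],[0,0,0,0,0,0],[0,0,0,0,0,0],[0,0,0,0,0,0]]
```

Call:
jog_arm(
  deltas=[
    [0.04,0.01,0.12,0,0.2,0],
    [0.03,0,0.06,0,0,0],
    [0,0,0,0,0,0],
    [0,0,0,0,0,0],
    [0,0,0,0,0,0],
    [0,0,0,0,0,0],
    [0,0,0,0,0,0],
    [0,0,0,0,0,0],
    [0,0,0,0,0,0],
    [0,0,0,0,0,0],
  ],
  fingers=1,
)

```text
time_s: 48.95
tool_pos: [0.6272, -0.2061, -0.0086]
tool_rot: [3.078, 0.62, 0.005]
wrist_force: [1.1, 0.3, -0.3]
grip_width: 0.0291
```

Call:
jog_arm(
  deltas=[
    [0,0,-0.3,0,0,0],
    [0,0,-0.5,0,0,0],
    [0,0,-0.6,0,0,0],
    [0,0,-0.6,0,0,0],
    [0,0,-0.5,0,0,0],
    [0,0,-0.5,0,0,0],
    [0,0,-0.1,0,0,0],
    [0,0,0,0,0,0],
    [0,0,0,0,0,0],
    [0,0,0,0,0,0],
  ],
)

```text
time_s: 49.78
tool_pos: [0.6278, -0.2065, 0.0972]
tool_rot: [3.075, 0.62, 0.011]
wrist_force: [0.4, 0.1, -0.7]
grip_width: 0.029
```

```bash
python3 -c "
from h import *
print(tcp()[:3])
plan(.5464,.0541,.09,1.648,11)
"
```

```text
(array([ 0.62784364, -0.20648428,  0.09724654]), array([3.07479437, 0.61990366, 0.01104361]), 0.028972387858244877)
t 49.78 q6->1.59 dist 273mm rot [ 0.3 -0.4 18.4] rows needed 9.4
[[0.08,-0.82,0.02,0,0,1.7],[0.05,-0.83,0.02,0,0,1.7],[0.03,-0.83,0.02,0,0,1.7],[0.01,-0.83,0.02,0,0,1.7],[-0.02,-0.83,0.02,0,0,1.7],[-0.04,-0.83,0.02,0,0,1.7],[-0.07,-0.82,0.02,0,0,1.7],[-0.09,-0.82,0.02,0,0,1.7],[-0.11,-0.82,0.02,0,0,1.7],[-0.14,-0.82,0.02,0,0,1.7]]
[[-0.16,-0.81,0.02,0,0,1.7],[0,0,0,0,0,0],[0,0,0,0,0,0],[0,0,0,0,0,0],[0,0,0,0,0,0],[0,0,0,0,0,0],[0,0,0,0,0,0],[0,0,0,0,0,0],[0,0,0,0,0,0],[0,0,0,0,0,0]]
```

Call:
jog_arm(
  deltas=[
    [0.08,-0.7,0,0,0,1.7],
    [0.05,-0.83,0,0,0,1.7],
    [0.03,-0.83,0,0,0,1.7],
    [0.01,-0.83,0,0,0,1.7],
    [-0.02,-0.83,0,0,0,1.7],
    [-0.04,-0.83,0,0,0,1.7],
    [-0.07,-0.82,0,0,0,1.7],
    [-0.09,-0.82,0,0,0,1.7],
    [-0.11,-0.82,0,0,0,1.7],
    [-0.14,-0.8,0,0,0,1.7],
  ],
)

```text
time_s: 50.62
tool_pos: [0.5473, 0.0327, 0.0843]
tool_rot: [3.138, 0.124, -0.015]
wrist_force: [-0.3, 1.1, -0.3]
grip_width: 0.029
```

Call:
jog_arm(
  deltas=[
    [-0.1,-0.6,0,0,0,1.7],
    [0,-0.2,0,0,0,0],
    [0,0,0,0,0,0],
    [0,0,0,0,0,0],
    [0,0,0,0,0,0],
    [0,0,0,0,0,0],
    [0,0,0,0,0,0],
    [0,0,0,0,0,0],
    [0,0,0,0,0,0],
    [0,0,0,0,0,0],
  ],
)

```text
time_s: 51.45
tool_pos: [0.5388, 0.0569, 0.0793]
tool_rot: [3.14, 0.079, -0.029]
wrist_force: [-0.1, 0.1, -0.3]
grip_width: 0.029
```

```bash
python3 -c "
from h import *
print(tcp()[:3])
plan(.5464,.0541,.018,1.648,7)
"
```

```text
(array([0.53879284, 0.05692326, 0.07927365]), array([ 3.13975048,  0.07941145, -0.02861109]), 0.02898784974471351)
t 51.45 q6->1.59 dist 62mm rot [ 0.   1.  -1.5] rows needed 2.1
[[0.04,0.02,0.29,0,0.1,-0.2],[0.04,0.02,0.29,0,0.1,-0.2],[0.04,0.02,0.29,0,0.1,-0.2],[0.04,0.02,0.29,0,0.1,-0.2],[0.04,0.02,0.29,0,0.1,-0.2],[0.04,0.02,0.29,0,0.1,-0.2],[0.04,0.02,0.29,0,0.1,-0.2],[0,0,0,0,0,0],[0,0,0,0,0,0],[0,0,0,0,0,0]]
```

Call:
jog_arm(
  deltas=[
    [0.15,0.06,0,0,1,-1.5],
    [0.12,0.05,0,0,0,0],
    [0.02,0,0.2,0,0,0],
    [0,0,0.3,0,0,0],
    [0,0,0.3,0,0,0],
    [0,0,0.3,0,0,0],
    [0,0,0.3,0,0,0],
    [0,0,0.2,0,0,0],
    [0,0,0.1,0,0,0],
    [0,0,0,0,0,0],
  ],
)

```text
time_s: 52.28
tool_pos: [0.5467, 0.0535, 0.0211]
tool_rot: [-3.139, -0.116, 0.007]
wrist_force: [-0.3, -1.6, 0.1]
grip_width: 0.029
```

Call:
jog_arm(
  deltas=[
    [0,0,0.1,0,0,0],
    [0,0,0.08,0,0,0],
    [0,0,0.05,0,0,0],
    [0,0,0.03,0,0,0],
    [0,0,0.02,0,0,0],
    [0,0,0,0,0,0],
    [0,0,0,0,0,0],
    [0,0,0,0,0,0],
    [0,0,0,0,0,0],
    [0,0,0,0,0,0],
  ],
)

```text
time_s: 53.12
tool_pos: [0.5481, 0.0535, 0.0134]
tool_rot: [3.139, 0.116, -0.002]
wrist_force: [-0.5, 0.3, -0.2]
grip_width: 0.029
```

Call:
jog_arm(
  deltas=[
    [0,0,0,0,0,0],
    [0,0,0,0,0,0],
    [0,0,0,0,0,0],
    [0,0,0,0,0,0],
    [0,0,-0.3,0,0,0],
    [0,0,-0.5,0,0,0],
    [0,0,-0.7,0,0,0],
    [0,0,-0.8,0,0,0],
    [0,0,-0.8,0,0,0],
    [0,0,-0.3,0,0,0],
  ],
  fingers=0.5,
)

```text
time_s: 53.95
tool_pos: [0.5453, 0.0536, 0.1186]
tool_rot: [-3.139, -0.116, 0.014]
wrist_force: [0.5, -0.6, 0.2]
grip_width: 0.0429
```

```bash
python3 wl.py w12; python3 -c "
from h import *
plan(.482,.375,.11,.132,12)
"
```

```text
(array([0.54527322, 0.05362278, 0.11855641]), array([-3.13881275, -0.11643631,  0.01413189]), 0.042944576202012315)
t 54.00 q6->0.53 dist 328mm rot [ -0.4   0.3 -93.3] rows needed 13.1
[[-0.11,-0.9,0.03,0,0,-7.8],[0.01,-0.91,0.03,0,0,-7.8],[0.14,-0.9,0.03,0,0,-7.8],[0.26,-0.87,0.03,0,0,-7.8],[0.37,-0.83,0.03,0,0,-7.8],[0.48,-0.77,0.03,0,0,-7.8],[0.58,-0.7,0.03,0,0,-7.8],[0.67,-0.62,0.03,0,0,-7.8],[0.75,-0.52,0.03,0,0,-7.8],[0.81,-0.41,0.03,0,0,-7.8]]
[[0.86,-0.3,0.03,0,0,-7.8],[0.89,-0.18,0.03,0,0,-7.8],[0,0,0,0,0,0],[0,0,0,0,0,0],[0,0,0,0,0,0],[0,0,0,0,0,0],[0,0,0,0,0,0],[0,0,0,0,0,0],[0,0,0,0,0,0],[0,0,0,0,0,0]]
```

View pics/w12.png

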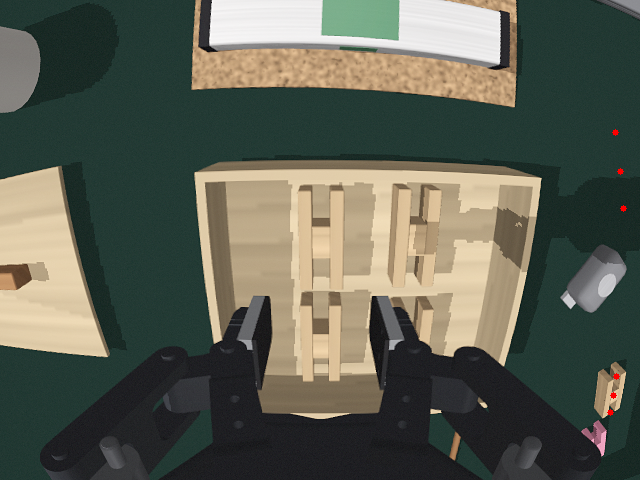

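All four clips lie flat in the box, in one layer. Now the cover. I'll replan with a legal turn rate.

```bash
python3 -c "
from h import *
plan(.482,.375,.11,.132,14)
"
```

```text
t 54.00 q6->0.53 dist 328mm rot [ -0.4   0.3 -93.3] rows needed 13.1
[[-0.1,-0.77,0.02,0,0,-6.7],[0,-0.78,0.02,0,0,-6.7],[0.09,-0.78,0.02,0,0,-6.7],[0.18,-0.76,0.02,0,0,-6.7],[0.26,-0.73,0.02,0,0,-6.7],[0.35,-0.7,0.02,0,0,-6.7],[0.42,-0.65,0.02,0,0,-6.7],[0.5,-0.6,0.02,0,0,-6.7],[0.56,-0.54,0.02,0,0,-6.7],[0.62,-0.47,0.02,0,0,-6.7]]
[[0.67,-0.39,0.02,0,0,-6.7],[0.71,-0.31,0.02,0,0,-6.7],[0.75,-0.23,0.02,0,0,-6.7],[0.77,-0.14,0.02,0,0,-6.7],[0,0,0,0,0,0],[0,0,0,0,0,0],[0,0,0,0,0,0],[0,0,0,0,0,0],[0,0,0,0,0,0],[0,0,0,0,0,0]]
```

Call:
jog_arm(
  deltas=[
    [-0.1,-0.7,0,0,0,-6.7],
    [0,-0.78,0,0,0,-6.7],
    [0.09,-0.78,0,0,0,-6.7],
    [0.18,-0.76,0,0,0,-6.7],
    [0.26,-0.73,0,0,0,-6.7],
    [0.35,-0.7,0,0,0,-6.7],
    [0.42,-0.65,0,0,0,-6.7],
    [0.5,-0.6,0,0,0,-6.7],
    [0.56,-0.54,0,0,0,-6.7],
    [0.62,-0.47,0,0,0,-6.7],
  ],
)

```text
time_s: 54.83
tool_pos: [0.4925, 0.2832, 0.113]
tool_rot: [-2.51, -1.884, 0.016]
wrist_force: [0.2, -0.6, -0.7]
grip_width: 0.0429
```

Call:
jog_arm(
  deltas=[
    [0.67,-0.39,0,0,0,-6.7],
    [0.71,-0.31,0,0,0,-6.7],
    [0.7,-0.2,0,0,0,-6.7],
    [0.4,0,0,0,0,-6.7],
    [0,0,0,0,0,0],
    [0,0,0,0,0,0],
    [0,0,0,0,0,0],
    [0,0,0,0,0,0],
    [0,0,0,0,0,0],
    [0,0,0,0,0,0],
  ],
)

```text
time_s: 55.67
tool_pos: [0.4676, 0.3644, 0.1034]
tool_rot: [-1.977, -2.428, 0.032]
wrist_force: [-0.2, 0.6, -0.4]
grip_width: 0.0424
```

```bash
python3 look.py b; python3 -c "
from h import *
im=capture('wrist')[:,:,::-1].copy()
a=.132
for o in ((0,0,.042),(0,.04,.042),(0,-.04,.042),(.094,.108,.016),(-.094,.108,.016),(-.094,-.108,.016),(.094,-.108,.016)):
  P=[[.482+np.cos(a)*o[0]-np.sin(a)*o[1],.375+np.sin(a)*o[0]+np.cos(a)*o[1],o[2]]]
  cv2.circle(im,tuple(int(v) for v in projw(P)[0]),3,(0,0,255),-1)
cv2.imwrite('pics/w13.png',im)
"
```

```text
(array([0.46763666, 0.3643604 , 0.10339127]), array([-1.9765532 , -2.42836946,  0.03209317]), 0.042415295537540504, 55.6667, array([-0.15421332,  0.63799322, -0.3506198 ]))
clip [ 0.463 -0.026  0.032] ['scene', 'side'] [ 0.468 -0.021  0.115] 0.8
clip [ 0.268 -0.354  0.012] ['scene', 'side'] [ 0.263 -0.358  0.567] 0.86
clip [0.549 0.056 0.032] ['scene', 'side'] [0.547 0.055 3.245] 0.85
clip [0.466 0.048 0.033] ['scene', 'side'] [0.465 0.049 0.088] 0.83
clip [ 0.577 -0.382  0.011] ['scene', 'side'] [ 0.575 -0.384  3.009] 0.91
clip [ 0.364 -0.322  0.015] ['scene', 'side'] [ 0.367 -0.324  3.575] 0.82
clip [ 0.555 -0.012  0.033] ['scene', 'side'] [ 0.553 -0.011  3.213] 0.81
level [0.208 0.349 0.01 ] ['side'] [0.207 0.343 2.426] 0.94
level [0.703 0.038 0.016] ['scene', 'side'] [0.702 0.04  1.609] 0.93
cover [ 0.482  0.372 -0.005] ['scene', 'side'] [0.482 0.375 0.133] 0.94
```

View pics/w13.png

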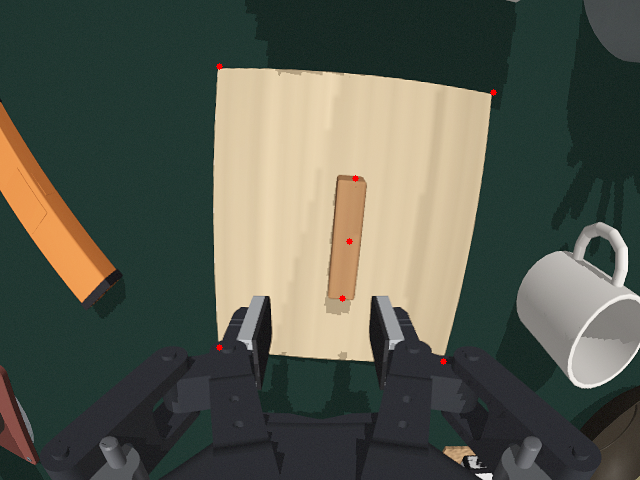

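View pics/b_scene.png

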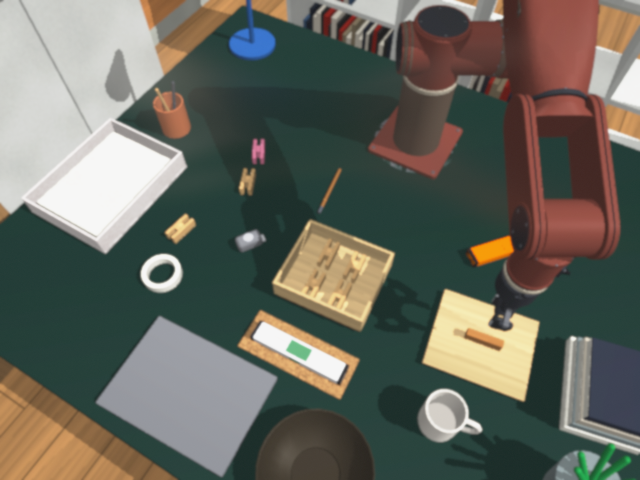

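The random knock moved a spare clip (0.567, -0.413 → 0.575, -0.384). It's still on the desk, so no harm done. The cover fit matches the wrist view at all corners.

```bash
python3 -c "
from h import *
plan(.482,.375,.103,.133,3)
"
```

```text
t 56.32 q6->0.53 dist 18mm rot [-1.3  0.3  4.2] rows needed 1.0
[[0.07,0.18,0,-0.4,0.1,1.4],[0.08,0.18,0,-0.4,0.1,1.4],[0.08,0.18,0,-0.4,0.1,1.4],[0,0,0,0,0,0],[0,0,0,0,0,0],[0,0,0,0,0,0],[0,0,0,0,0,0],[0,0,0,0,0,0],[0,0,0,0,0,0],[0,0,0,0,0,0]]
```

Call:
jog_arm(
  deltas=[
    [0.07,0.17,0,-0.4,0.1,1.4],
    [0.08,0.17,0,-0.4,0.1,1.4],
    [0.08,0.15,0,-0.4,0.1,1.2],
    [0,0,0.2,0,0,0],
    [0,0,0.4,0,0,0],
    [0,0,0.4,0,0,0],
    [0,0,0.4,0,0,0],
    [0,0,0.4,0,0,0],
    [0,0,0.3,0,0,0],
    [0,0,0.1,0,0,0],
  ],
)

```text
time_s: 57.15
tool_pos: [0.4795, 0.3745, 0.0292]
tool_rot: [-2.065, -2.367, 0.004]
wrist_force: [-0.4, 0.5, -0.6]
grip_width: 0.0428
```

```bash
python3 -c "
from h import *
plan(.482,.375,.004,.133,4)
"
```

```text
t 57.15 q6->0.53 dist 25mm rot [-0.1  0.1  0.2] rows needed 1.0
[[0,0.02,0.21,0,0,0],[0,0.02,0.21,0,0,0],[0,0.02,0.21,0,0,0],[0,0.02,0.21,0,0,0],[0,0,0,0,0,0],[0,0,0,0,0,0],[0,0,0,0,0,0],[0,0,0,0,0,0],[0,0,0,0,0,0],[0,0,0,0,0,0]]
```

Call:
jog_arm(
  deltas=[
    [0,0.04,0.2,0,0,0],
    [0,0.03,0.2,0,0,0],
    [0,0,0.2,0,0,0],
    [0,0,0.1,0,0,0],
    [0,0,0.04,0,0,0],
    [0,0,0,0,0,0],
    [0,0,0,0,0,0],
    [0,0,0,0,0,0],
    [0,0,0,0,0,0],
    [0,0,0,0,0,0],
  ],
)

```text
time_s: 57.98
tool_pos: [0.4819, 0.3748, 0.0042]
tool_rot: [-2.065, -2.367, 0.005]
wrist_force: [0.2, -0.7, -0.6]
grip_width: 0.0427
```

Call:
jog_arm(
  deltas=[
    [0,0,0,0,0,0],
    [0,0,0,0,0,0],
    [0,0,0,0,0,0],
    [0,0,0,0,0,0],
    [0,0,0,0,0,0],
    [0,0,0,0,0,0],
    [0,0,0,0,0,0],
    [0,0,0,0,0,0],
    [0,0,0,0,0,0],
    [0,0,0,0,0,0],
  ],
  fingers=1,
  force=90,
)

```text
time_s: 58.82
tool_pos: [0.4823, 0.3752, 0.0053]
tool_rot: [-2.065, -2.367, 0.002]
wrist_force: [-1.1, -0.3, 0.9]
grip_width: 0.0158
```

```bash
python3 -c "
from h import *
print(tcp())
"
```

```text
(array([0.48232921, 0.37517361, 0.00529848]), array([-2.06479283e+00, -2.36700422e+00,  2.18083962e-03]), 0.015835499544360223, 58.8167, array([-1.09822278, -0.27983001,  0.94290897]))
```

Gripped. TCP is 5.3 mm above the cover origin and centred in x and y, so home should read TCP z ≈ 0.063. Lifting.

Call:
jog_arm(
  deltas=[
    [0,0,-0.2,0,0,0],
    [0,0,-0.4,0,0,0],
    [0,0,-0.6,0,0,0],
    [0,0,-0.7,0,0,0],
    [0,0,-0.7,0,0,0],
    [0,0,-0.7,0,0,0],
    [0,0,-0.4,0,0,0],
    [0,0,-0.2,0,0,0],
    [0,0,0,0,0,0],
    [0,0,0,0,0,0],
  ],
)

```text
time_s: 59.65
tool_pos: [0.4797, 0.3735, 0.1289]
tool_rot: [-2.063, -2.365, 0.012]
wrist_force: [0.0, -0.2, -2.1]
grip_width: 0.016
```

```bash
python3 -c "
from h import *
print(tcp())
plan(.507,.018,.125,.077,16)
"
```

```text
(array([0.4796876 , 0.37354949, 0.1289375 ]), array([-2.06348617, -2.3654801 ,  0.01184484]), 0.016024876163259767, 59.65, array([ 0.00763398, -0.16494569, -2.06504758]))
t 59.65 q6->-0.04 dist 357mm rot [-0.4  0.2  3.4] rows needed 12.3
[[-0.74,-0.04,0.01,0,0,0.2],[-0.74,-0.04,0.01,0,0,0.2],[-0.74,-0.04,0.01,0,0,0.2],[-0.74,-0.04,0.01,0,0,0.2],[-0.74,-0.03,0.01,0,0,0.2],[-0.74,-0.03,0.01,0,0,0.2],[-0.74,-0.03,0.01,0,0,0.2],[-0.74,-0.02,0.01,0,0,0.2],[-0.74,-0.02,0.01,0,0,0.2],[-0.74,-0.02,0.01,0,0,0.2]]
[[-0.74,-0.02,0.01,0,0,0.2],[-0.74,-0.01,0.01,0,0,0.2],[-0.74,-0.01,0.01,0,0,0.2],[-0.74,-0.01,0.01,0,0,0.2],[-0.74,-0.01,0.01,0,0,0.2],[-0.74,0,0.01,0,0,0.2],[0,0,0,0,0,0],[0,0,0,0,0,0],[0,0,0,0,0,0],[0,0,0,0,0,0]]
```

Call:
jog_arm(
  deltas=[
    [-0.3,-0.04,0,0,0,0.2],
    [-0.6,-0.04,0,0,0,0.2],
    [-0.74,-0.04,0,0,0,0.2],
    [-0.74,-0.04,0,0,0,0.2],
    [-0.74,-0.03,0,0,0,0.2],
    [-0.74,-0.03,0,0,0,0.2],
    [-0.74,-0.03,0,0,0,0.2],
    [-0.74,-0.02,0,0,0,0.2],
    [-0.74,-0.02,0,0,0,0.2],
    [-0.74,-0.02,0,0,0,0.2],
  ],
)

```text
time_s: 60.48
tool_pos: [0.4839, 0.1568, 0.1146]
tool_rot: [-2.092, -2.324, 0.046]
wrist_force: [0.0, 0.6, -1.7]
grip_width: 0.0156
```

Call:
jog_arm(
  deltas=[
    [-0.74,-0.02,0,0,0,0.2],
    [-0.74,-0.01,0,0,0,0.2],
    [-0.74,-0.01,0,0,0,0.2],
    [-0.74,-0.01,0,0,0,0.2],
    [-0.7,-0.01,0,0,0,0.2],
    [-0.4,0,0,0,0,0.2],
    [-0.2,0,0,0,0,0],
    [0,0,0,0,0,0],
    [0,0,0,0,0,0],
    [0,0,0,0,0,0],
  ],
)

```text
time_s: 61.32
tool_pos: [0.4815, 0.0151, 0.1025]
tool_rot: [-2.115, -2.279, 0.074]
wrist_force: [-1.0, -0.5, -2.5]
grip_width: 0.0158
```

```bash
python3 -c "
from h import *
print(tcp())
plan(.507,.018,.12,.077,3)
"
```

```text
(array([0.48148131, 0.01510075, 0.10248096]), array([-2.11518666, -2.27948416,  0.07407028]), 0.01575523159515286, 61.3167, array([-1.01600944, -0.51593276, -2.45083396]))
t 61.32 q6->-0.04 dist 31mm rot [-3.2  0.5 -0.1] rows needed 1.1
[[0.01,0.27,-0.21,-1.1,0.2,0],[0.01,0.28,-0.21,-1.1,0.2,0],[0.01,0.28,-0.2,-1.1,0.2,0],[0,0,0,0,0,0],[0,0,0,0,0,0],[0,0,0,0,0,0],[0,0,0,0,0,0],[0,0,0,0,0,0],[0,0,0,0,0,0],[0,0,0,0,0,0]]
```

Call:
jog_arm(
  deltas=[
    [0.01,0.22,-0.2,-1.1,0.2,0],
    [0.01,0.24,-0.2,-1.1,0.2,0],
    [0.01,0.22,-0.1,-1,0.1,0],
    [0,0,0,0,0,0],
    [0,0,0,0,0,0],
    [0,0,0,0,0,0],
    [0,0,0,0,0,0],
    [0,0,0,0,0,0],
    [0,0,0,0,0,0],
    [0,0,0,0,0,0],
  ],
)

```text
time_s: 62.15
tool_pos: [0.5045, 0.0218, 0.1185]
tool_rot: [2.128, 2.306, 0.008]
wrist_force: [0.0, 0.2, -2.4]
grip_width: 0.0158
```

```bash
cat > cov.py <<'E'
from h import *
import sys
p,rv,w,t,f=tcp();print(p,w,t,f)
plan(.507,.018,.10,.077,3)
for n in CAL: im=capture(n);cv2.imwrite(f'pics/{sys.argv[1]}_{n}.png',cv2.resize(im[:,:,::-1][120:400,180:520],None,fx=2.3,fy=2.3))
im=capture('wrist')[:,:,::-1];cv2.imwrite(f'pics/{sys.argv[1]}_w.png',im)
D=masks_of('cover');z=p[2]-.0053
for n in CAL:
    m=match('cover',{n:D[n]},p[0],p[1],z)
    if m:print(n,fit('cover',m,p[0],p[1],z,[.077]))
m=match('cover',D,p[0],p[1],z);print(list(m),fit('cover',m,p[0],p[1],z,[.077]))
D=masks_of('fitbox');m=match('fitbox',D,.507,.018,.03)
for n in m: print('box',n,[ (round(d['conf'],2),int(d['pixels'].sum())) for d in D[n]],render(n,'fitbox',.507,.018,0,.077).sum())
E
python3 cov.py c1
```

```text
[0.50449565 0.02175445 0.11854198] 0.01580103268424873 62.15 [ 0.03780531  0.19220132 -2.3761778 ]
t 62.15 q6->-0.04 dist 19mm rot [ 0.4 -0.   0.2] rows needed 1.0
[[-0.04,0.02,0.21,0.1,0,0.1],[-0.04,0.02,0.21,0.1,0,0.1],[-0.04,0.02,0.21,0.1,0,0.1],[0,0,0,0,0,0],[0,0,0,0,0,0],[0,0,0,0,0,0],[0,0,0,0,0,0],[0,0,0,0,0,0],[0,0,0,0,0,0],[0,0,0,0,0,0]]
scene (array([0.50612364, 0.0224138 , 0.07258887]), np.float64(0.8503524589419877))
side (array([0.50303896, 0.02071627, 0.08704488]), np.float64(0.8326365468401121))
['scene', 'side'] (array([0.50455732, 0.02123231, 0.07608914]), np.float64(0.8360033494418415))
```

View pics/c1_side.png

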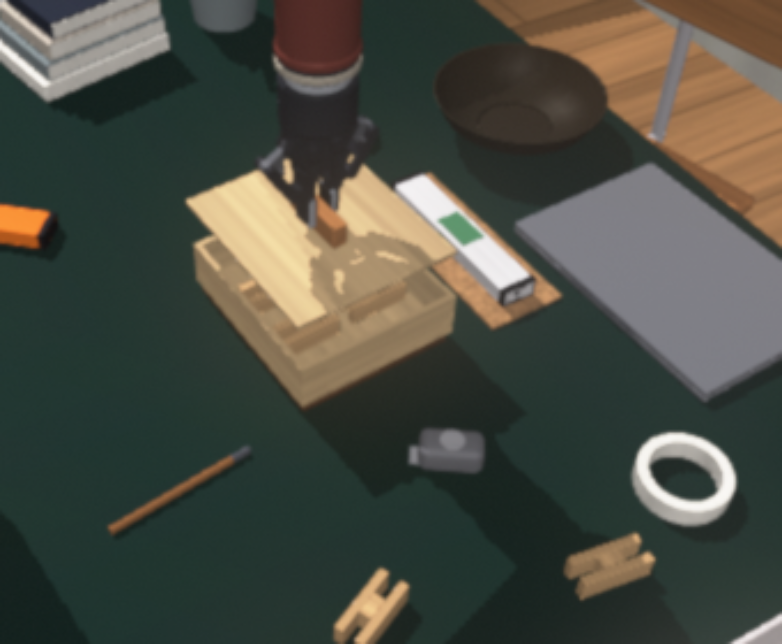

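View pics/c1_w.png

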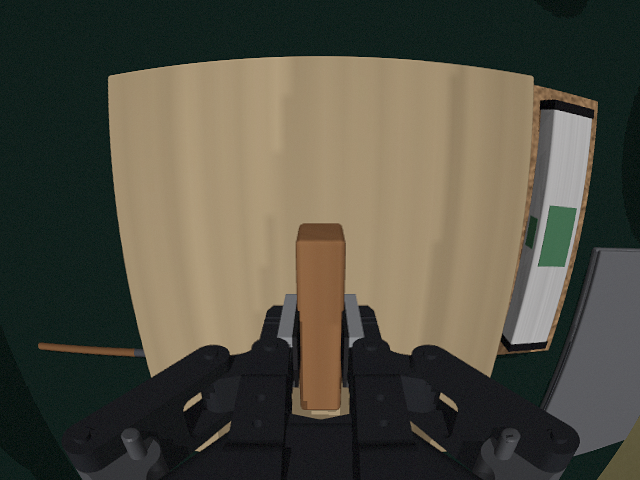

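Run:
```python
from h import *
p,rv,_,_,_=tcp();c=get_calibration('wrist')
T=np.eye(4);T[:3,:3]=R.from_rotvec(rv).as_matrix();T[:3,3]=p
X=np.linalg.inv(T)@c["world_from_camera"]
im=cv2.imread('pics/w12.png')
T2=np.eye(4);T2[:3,:3]=R.from_rotvec([-3.13881275,-0.11643631,0.01413189]).as_matrix();T2[:3,3]=[0.54527322,0.05362278,0.11855641]
c2=dict(K=c["K"],world_from_camera=T2@X)
def rim(im,x,y,a,hx,hy,z,col):
    t=np.linspace(-1,1,41);loop=np.vstack([np.c_[t,t*0-1],np.c_[t*0+1,t],np.c_[-t,t*0+1],np.c_[t*0-1,-t]])*[hx,hy]
    P=np.c_[x+np.cos(a)*loop[:,0]-np.sin(a)*loop[:,1],y+np.sin(a)*loop[:,0]+np.cos(a)*loop[:,1],loop[:,0]*0+z]
    for q in projw(P,c2): cv2.circle(im,tuple(int(round(v*2)) for v in q),1,col,-1)
im=cv2.resize(im,None,fx=2,fy=2,interpolation=cv2.INTER_CUBIC)
rim(im,.507,.018,.077,.094,.108,.068,(0,0,255));rim(im,.507,.018,.077,.088,.102,.068,(255,0,0))
cv2.imwrite('pics/rim.png',im[280:880,340:1140])
```

```text
(no output)
```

View pics/rim.png

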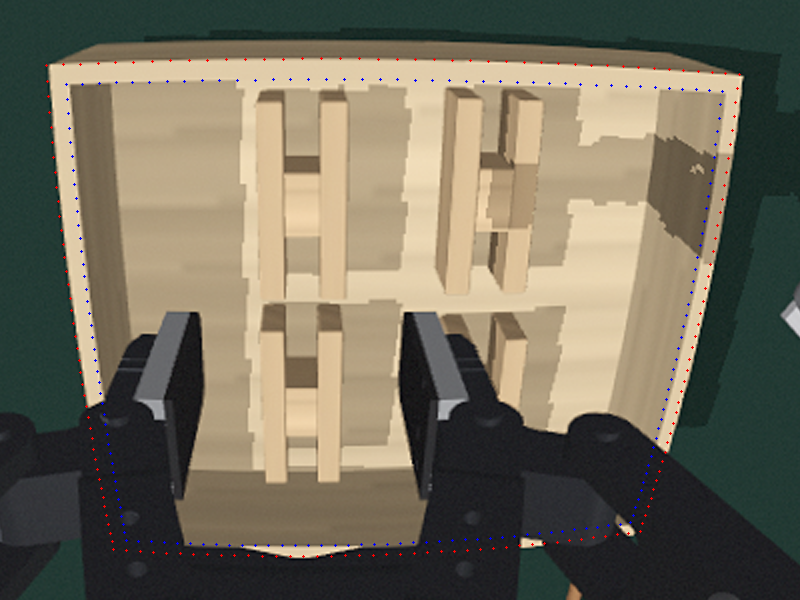

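The box pose (0.507, 0.018, yaw 0.077) matches the rim in the wrist view to about 1 mm. Aligning, then lowering.

Call:
jog_arm(
  deltas=[
    [-0.06,0.03,0,0.4,0,0.2],
    [-0.06,0.03,0,0,0,0],
    [0,0,0.2,0,0,0],
    [0,0,0.3,0,0,0],
    [0,0,0.3,0,0,0],
    [0,0,0.2,0,0,0],
    [0,0,0.1,0,0,0],
    [0,0,0,0,0,0],
    [0,0,0,0,0,0],
    [0,0,0,0,0,0],
  ],
)

```text
time_s: 63.33
tool_pos: [0.5056, 0.018, 0.0803]
tool_rot: [-2.132, -2.302, 0.003]
wrist_force: [0.4, -0.1, -2.4]
grip_width: 0.0162
```

```bash
python3 -c "
from h import *
print(tcp());plan(.507,.018,.075,.077,3)"
```

```text
(array([0.50557891, 0.01795976, 0.08026897]), array([-2.1324376 , -2.3016192 ,  0.00340297]), 0.016158072798992944, 63.3333, array([ 0.44342675, -0.14663234, -2.41986399]))
t 63.33 q6->-0.04 dist 5mm rot [-0.2 -0.1 -0. ] rows needed 1.0
[[0,0.02,0.06,-0.1,0,0],[0,0.02,0.06,-0.1,0,0],[0,0.02,0.06,-0.1,0,0],[0,0,0,0,0,0],[0,0,0,0,0,0],[0,0,0,0,0,0],[0,0,0,0,0,0],[0,0,0,0,0,0],[0,0,0,0,0,0],[0,0,0,0,0,0]]
```

Call:
jog_arm(
  deltas=[
    [0,0.04,0.05,-0.2,0,0],
    [0,0.02,0.05,0,0,0],
    [0,0,0.06,0,0,0],
    [0,0,0.06,0,0,0],
    [0,0,0.06,0,0,0],
    [0,0,0.06,0,0,0],
    [0,0,0.06,0,0,0],
    [0,0,0.05,0,0,0],
    [0,0,0.05,0,0,0],
    [0,0,0,0,0,0],
  ],
)

```text
time_s: 64.17
tool_pos: [0.5089, 0.0181, 0.0652]
tool_rot: [2.134, 2.304, 0.004]
wrist_force: [-0.0, 0.2, -2.1]
grip_width: 0.0162
```

```bash
python3 -c "
from h import *
print(tcp());plan(.507,.018,.063,.077,3)"
```

```text
(array([0.50885433, 0.018061  , 0.06521184]), array([2.13413696, 2.3038813 , 0.00382975]), 0.016164032394890487, 64.1667, array([-0.02961609,  0.15610807, -2.14204963]))
t 64.17 q6->-0.04 dist 3mm rot [ 0.1 -0.  -0. ] rows needed 1.0
[[0,-0.02,0.02,0,0,0],[0,-0.02,0.02,0,0,0],[0,-0.02,0.02,0,0,0],[0,0,0,0,0,0],[0,0,0,0,0,0],[0,0,0,0,0,0],[0,0,0,0,0,0],[0,0,0,0,0,0],[0,0,0,0,0,0],[0,0,0,0,0,0]]
```

The block is in the mouth with no side force and 2 mm still to go. Easing it down to contact.

Call:
jog_arm(
  deltas=[
    [0,-0.04,0.04,0,0,0],
    [0,-0.02,0.04,0,0,0],
    [0,0,0.04,0,0,0],
    [0,0,0.04,0,0,0],
    [0,0,0.04,0,0,0],
    [0,0,0.04,0,0,0],
    [0,0,0.04,0,0,0],
    [0,0,0,0,0,0],
    [0,0,0,0,0,0],
    [0,0,0,0,0,0],
  ],
)

```text
time_s: 65.0
tool_pos: [0.5078, 0.0179, 0.0639]
tool_rot: [2.132, 2.304, 0.003]
wrist_force: [0.4, -0.4, -2.2]
grip_width: 0.0163
```

Call:
jog_arm(
  deltas=[
    [0,0,0.05,0,0,0],
    [0,0,0,0,0,0],
    [0,0,0,0,0,0],
    [0,0,0,0,0,0],
    [0,0,0,0,0,0],
    [0,0,-0.3,0,0,0],
    [0,0,-0.5,0,0,0],
    [0,0,-0.5,0,0,0],
    [0,0,-0.4,0,0,0],
    [0,0,-0.1,0,0,0],
  ],
  fingers=0.5,
)

```text
time_s: 65.83
tool_pos: [0.5075, 0.0178, 0.1196]
tool_rot: [2.133, 2.305, 0.003]
wrist_force: [0.6, -0.5, 0.5]
grip_width: 0.0426
```

```bash
cat > cov2.py <<'E'
from h import *
import sys
print(tcp())
for n in CAL: im=capture(n);cv2.imwrite(f'pics/{sys.argv[1]}_{n}.png',cv2.resize(im[:,:,::-1][120:400,180:520],None,fx=2.3,fy=2.3))
cv2.imwrite(f'pics/{sys.argv[1]}_w.png',capture('wrist')[:,:,::-1])
D=masks_of('cover');z=.058
for n in CAL:
  for zz in (.05,.054,.058,.062,.068):
    m=match('cover',{n:D[n]},.507,.018,zz)
    if m:print(n,zz,fit('cover',m,.507,.018,zz,[.077]))
plan(.507,.018,.095,.077,3)
E
python3 cov2.py d1
```

```text
(array([0.50753883, 0.01777393, 0.11963882]), array([2.13313972, 2.3045865 , 0.00279611]), 0.04256222513934652, 65.8333, array([ 0.57905649, -0.48315725,  0.5083432 ]))
scene 0.05 (array([0.50565897, 0.01668852, 0.08031422]), np.float64(0.8971533171699602))
scene 0.054 (array([0.50756523, 0.01754054, 0.07810264]), np.float64(0.8969295623381678))
scene 0.058 (array([0.50915264, 0.01866172, 0.083079  ]), np.float64(0.8936784063111086))
scene 0.062 (array([0.51131256, 0.01937394, 0.07853265]), np.float64(0.8886761203177647))
scene 0.068 (array([0.51351283, 0.02128845, 0.08495845]), np.float64(0.8790583907284697))
side 0.05 (array([0.51097979, 0.02363706, 0.07528006]), np.float64(0.9448356375373553))
side 0.054 (array([0.5093812 , 0.02020535, 0.07616304]), np.float64(0.9449469704900848))
side 0.058 (array([0.50748922, 0.01683835, 0.07528771]), np.float64(0.9442047753267164))
side 0.062 (array([0.50553822, 0.01255675, 0.0745619 ]), np.float64(0.9410219521664209))
side 0.068 (array([0.50194868, 0.00824239, 0.07001619]), np.float64(0.9311627274161223))
t 66.08 q6->-0.04 dist 21mm rot [-0.2 -0.1  0. ] rows needed 1.0
[[0,0.02,0.23,-0.1,0,0],[0,0.02,0.23,-0.1,0,0],[0,0.02,0.23,-0.1,0,0],[0,0,0,0,0,0],[0,0,0,0,0,0],[0,0,0,0,0,0],[0,0,0,0,0,0],[0,0,0,0,0,0],[0,0,0,0,0,0],[0,0,0,0,0,0]]
```

View pics/d1_side.png

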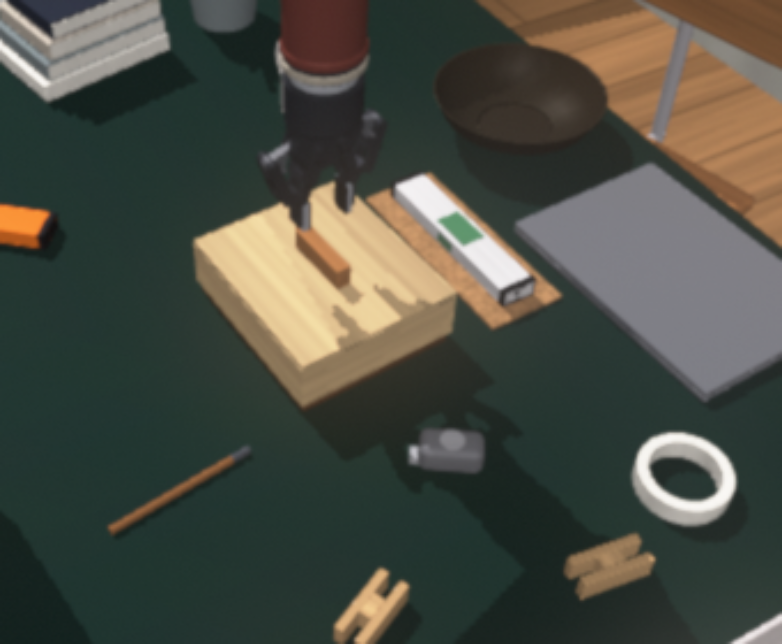

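View pics/d1_w.png

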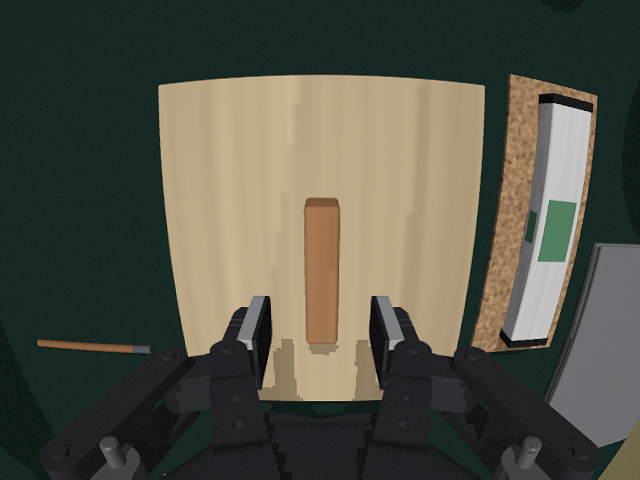

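The cover is seated: the side view fit at z = 0.058 gives (0.507, 0.017, yaw 0.075). Now I'll shut the fingers and press on the bar top, expecting contact at TCP z ≈ 0.0825.

Call:
jog_arm(
  deltas=[
    [0,0,0,-0.2,0,0],
    [0,0,0,0,0,0],
    [0,0,0,0,0,0],
    [0,0,0,0,0,0],
    [0,0,0.2,0,0,0],
    [0,0,0.3,0,0,0],
    [0,0,0.25,0,0,0],
    [0,0,0.1,0,0,0],
    [0,0,0,0,0,0],
    [0,0,0,0,0,0],
  ],
  fingers=1,
)

```text
time_s: 66.92
tool_pos: [0.5018, 0.0184, 0.083]
tool_rot: [-2.129, -2.3, 0.005]
wrist_force: [0.6, 0.6, 0.1]
grip_width: -0.0
```

Call:
jog_arm(
  deltas=[
    [0,0,0.05,0,0,0],
    [0,0,0.05,0,0,0],
    [0,0,0.05,0,0,0],
    [0,0,0.05,0,0,0],
    [0,0,0.05,0,0,0],
    [0,0,0.05,0,0,0],
    [0,0,0.05,0,0,0],
    [0,0,0.05,0,0,0],
    [0,0,0.05,0,0,0],
    [0,0,0.05,0,0,0],
  ],
)

```text
time_s: 67.75
tool_pos: [0.5019, 0.0184, 0.0824]
tool_rot: [-2.126, -2.301, 0.01]
wrist_force: [-5.5, 0.0, 10.6]
grip_width: 0.0002
```

Contact came at 0.0824 as predicted, so the bar top is at 0.100 and the cover is fully home. Recentring 5 mm in x, then pressing harder.

Call:
jog_arm(
  deltas=[
    [0,0,-0.2,0.4,0,0],
    [0,0.1,0,0,0,0],
    [0,0.08,0,0,0,0],
    [0,0,0.1,0,0,0],
    [0,0,0.12,0,0,0],
    [0,0,0.12,0,0,0],
    [0,0,0.14,0,0,0],
    [0,0,0.15,0,0,0],
    [0,0,0.15,0,0,0],
    [0,0,0.15,0,0,0],
  ],
)

```text
time_s: 68.58
tool_pos: [0.5106, 0.0186, 0.0823]
tool_rot: [-2.121, -2.301, 0.021]
wrist_force: [-18.4, 1.4, 38.4]
grip_width: -0.0002
```

Call:
jog_arm(
  deltas=[
    [0,0,0.17,0,0,0],
    [0,0,0.17,0,0,0],
    [0,0,0.17,0,0,0],
    [0,0,0.17,0,0,0],
    [0,0,0.17,0,0,0],
    [0,0,0.17,0,0,0],
    [0,0,0.17,0,0,0],
    [0,0,0.17,0,0,0],
    [0,0,0.17,0,0,0],
    [0,0,0.17,0,0,0],
  ],
)

```text
time_s: 69.42
tool_pos: [0.5106, 0.0185, 0.0822]
tool_rot: [-2.111, -2.303, 0.037]
wrist_force: [-20.4, 1.8, 43.5]
grip_width: -0.0003
```

I pressed with about 43 N, and z stayed at 0.082. Backing off and checking.

Call:
jog_arm(
  deltas=[
    [0,0,-0.3,0,0,0],
    [0,0,-0.6,0,0,0],
    [0,0,-0.8,0,0,0],
    [0,0,-0.8,0,0,0],
    [0,0,-0.8,0,0,0],
    [0,0,-0.8,0,0,0],
    [0.8,-0.2,-0.4,0,0,0],
    [0.9,-0.2,0,0,0,0],
    [0.9,-0.2,0,0,0,0],
    [0.9,-0.2,0,0,0,0],
  ],
)

```text
time_s: 70.25
tool_pos: [0.4806, 0.1207, 0.2213]
tool_rot: [-2.12, -2.293, 0.041]
wrist_force: [0.2, 0.2, -1.1]
grip_width: 0.0001
```

Call:
jog_arm(
  deltas=[
    [0.9,-0.3,0,0,0,0],
    [0.9,-0.3,0,0,0,0],
    [0.9,-0.3,0,0,0,0],
    [0.6,-0.2,0,0,0,0],
    [0.2,0,0,0,0,0],
    [0,0,0,0,0,0],
    [0,0,0,0,0,0],
    [0,0,0,0,0,0],
    [0,0,0,0,0,0],
    [0,0,0,0,0,0],
  ],
)

```text
time_s: 71.08
tool_pos: [0.4352, 0.2286, 0.2166]
tool_rot: [-2.115, -2.293, 0.048]
wrist_force: [-0.5, 0.5, -0.1]
grip_width: 0.0002
```

```bash
python3 cov2.py e1
python3 - <<'E'
from h import *
for nm in ("tape_measure","masking_tape","mug","clip1","level"):
    for d in spotter.pinpoint(nm,"side"): print(nm,round(d["conf"],2),np.round(d["centre"],3))
D=masks_of('cover');print(fit('cover',match('cover',D,.507,.018,.058),.507,.018,.058,[.077]))
D=masks_of('level');print(fit('level',match('level',D,.702,.04,.015),.702,.04,.004,[1.6]))
E
```

```text
(array([0.43522136, 0.22858511, 0.21655669]), array([-2.11452913, -2.29307117,  0.04812184]), 0.00017235078529959365, 71.0833, array([-0.48496849,  0.46030358, -0.09604228]))
scene 0.05 (array([0.50526191, 0.01666313, 0.08165761]), np.float64(0.9839841455376176))
scene 0.054 (array([0.50698733, 0.01754349, 0.07744881]), np.float64(0.9834071964987722))
scene 0.058 (array([0.50890906, 0.01877449, 0.08041516]), np.float64(0.9812399670314498))
scene 0.062 (array([0.51059737, 0.01988023, 0.0850121 ]), np.float64(0.9764955535098776))
scene 0.068 (array([0.51326457, 0.02130909, 0.07762417]), np.float64(0.9682973616264867))
side 0.05 (array([0.51149329, 0.02352087, 0.07558623]), np.float64(0.9854147958723936))
side 0.054 (array([0.50893231, 0.02025979, 0.07846679]), np.float64(0.9817204442176751))
side 0.058 (array([0.50671615, 0.01666296, 0.08754228]), np.float64(0.9754068081349364))
side 0.062 (array([0.50583258, 0.01309317, 0.07632037]), np.float64(0.9681933842239188))
side 0.068 (array([0.50232489, 0.00914362, 0.07660722]), np.float64(0.9597267443744258))
t 71.33 q6->-0.04 dist 254mm rot [-2.1  0.3  0.3] rows needed 8.8
[[-2.4,0.66,1.34,-0.7,0.1,0.1],[-2.4,0.64,1.34,-0.7,0.1,0.1],[-2.4,0.63,1.35,-0.7,0.1,0.1],[0,0,0,0,0,0],[0,0,0,0,0,0],[0,0,0,0,0,0],[0,0,0,0,0,0],[0,0,0,0,0,0],[0,0,0,0,0,0],[0,0,0,0,0,0]]
tape_measure 0.81 [ 0.524 -0.216 -0.   ]
masking_tape 0.82 [ 0.696 -0.342 -0.   ]
mug 0.81 [ 0.684  0.356 -0.002]
mug 0.5 [ 0.701  0.035 -0.   ]
clip1 0.98 [ 0.577 -0.388  0.008]
clip1 0.9 [ 0.369 -0.324  0.012]
clip1 0.56 [ 0.263 -0.363  0.012]
level 0.95 [0.209 0.344 0.014]
level 0.84 [0.702 0.033 0.013]
(array([0.50851488, 0.01798339, 0.08394555]), np.float64(0.9746684513190979))
(array([0.7015665 , 0.03953086, 1.60558951]), np.float64(0.9402345446838074))
```

View pics/e1_side.png

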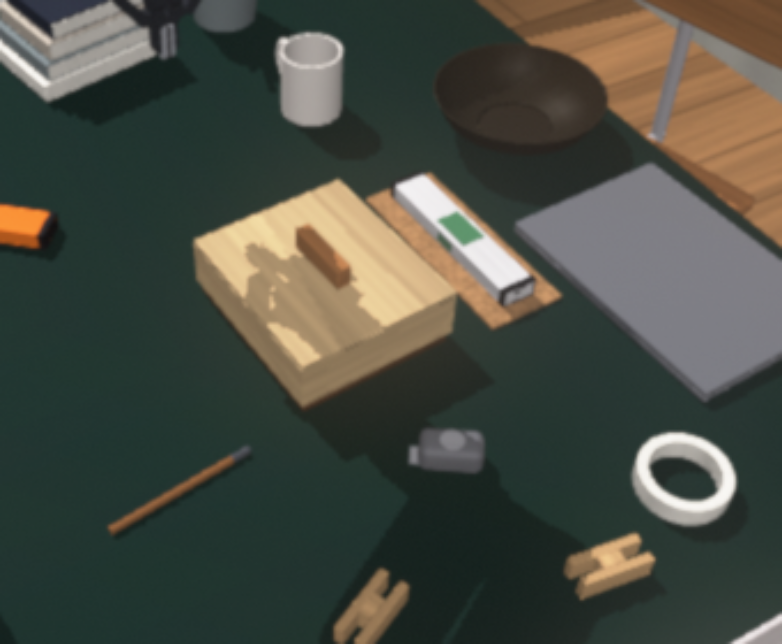

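View pics/e1_scene.png

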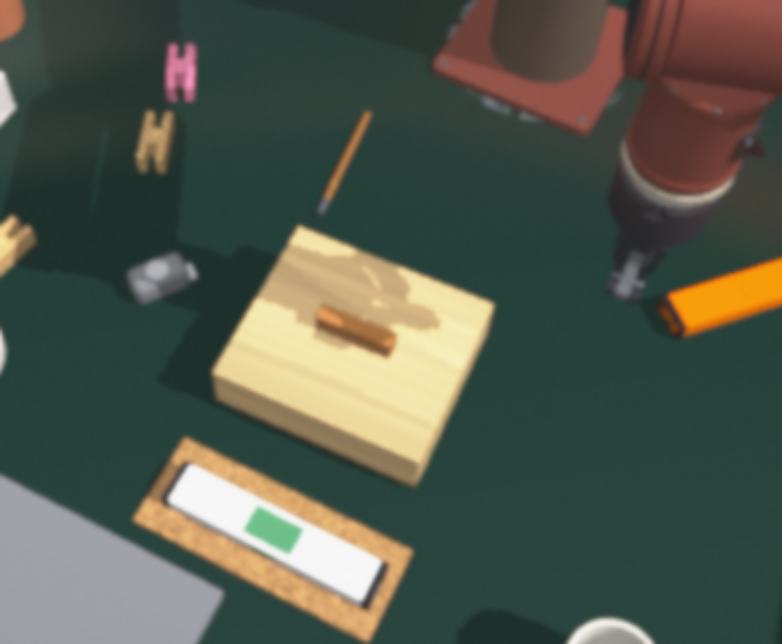

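The cover is flush and level on the box, the level is on the mat, the spares are on the desk and nothing else was moved. The robot is clear, so I'm handing in.

```bash
python3 -c "
from plant import workorder,status
print(workorder.hand_in(), status.sense()['time_s'])"
```

```text
the job is handed in; nothing more can be done
the job is handed in; nothing more can be done
```

The job is done and handed in at about 72 s of the 200 s allowed.

- **Level:** it lies lengthwise on the cork mat, fitted at (0.702, 0.040) with yaw 1.606, against the mat's 1.608.
- **Clips:** exactly four lie flat in a single layer in the box. Two spares and the pink look-alike stay on the desk. One spare was knocked about 3 cm aside during the run, while the arm was away from it.
- **Cover:** it is home on the box. The shut fingers met the bar top at 0.100 m, which is its height when fully home. I pressed with about 43 N, as the wrist force reported it, and it did not sink further. It looks flush in both fixed cameras.
- **Bystanders:** the tape measure, masking tape and mug read within about 5 mm of where they started, which is about the detector's accuracy.

**What disagreed:**
- **Fingertip offset:** the real fingertips sit about 17.5 mm behind the reported TCP, not 8 mm ahead as the text says. My first grip on the level closed above it and missed. I measured the offset by touching off on the level and used it from then on.
- **Sideways force:** the firm press also showed about 20 N of sideways force at the wrist, and the cover did not shift.
- **Cover height from pictures:** the outline fits barely tell cover heights apart (0.974–0.985 overlap between 50 and 58 mm), so that check rests on the touch reading.
- **False mug report:** the detector also reported a second mug at the mat with low confidence (0.50). The pictures show no mug there.

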